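# Load a sharpening stone into its spring holder and close the keeper rail

## Task

Load the shorter of the two sharpening stones into the channel of the stone holder: push its end against the sprung follower until its other end clears the low end lip, then press the stone fully home, flat on the channel floor, and let go so that the spring holds it against the lip. Then slide the keeper rail by its knob all the way over the end of the stone. Be gentle, never force a part that catches, and leave the long stone, the bowl and the bottle where they are.

Things in the scene. Friction and masses are not known exactly. Their poses are not given: they have to be found in the camera images.
- stone_center (a point): Centre of the stone to load: grey stone glued on a pale wooden runner, 150 long (its x axis) x 40 wide (y) x 42 high (z), about 0.3 kg, lying on the counter, stone side up; it may go in either way round. Channel walls and lip come 12 up its sides: grip it across its width in its upper 25. Once loaded its centre is nominally at x = 0, y = 0, 40 (to 47) above the counter.
- stone: The same shorter stone as a body; origin at the centre of its underside, same axes.
- long_stone: The other stone, alike but 190 long; too long for the holder; to be left alone. Origin at the centre of its underside, x along its length.
- holder: Wooden base, fixed to the counter, 296 (x) x 90 x 16 high. On it a steel channel unit was set by hand and shimmed: it is parallel to the base, but anywhere up to 5 along x, 3 across and 0 to 7 up from the nominal place told in the other entries, and this is not measured: find it by feel or sight. Origin on the counter below the nominal centre of a loaded stone.
- nominal_floor (a point): Nominal middle of the channel's floor, at holder x = 0, y = 0, 19 above the counter. The channel runs along the holder's x, 43 wide; walls rise 12 above its floor, their top 4 flared out 4 as a lead-in. At x = -75 is the inner face of the end lip (12 above the floor, 8 thick). From lip to resting follower is 138, so push that back 12 or more to let the stone drop in.
- follower (a joint): Sprung steel block, 30 wide, from the channel floor to 46 above it; its flat face (towards the holder's -x) rests at x = +63 nominal. Value: how far it is pushed towards +x, 0 at rest, 0.012 with the stone loaded, hard stop 0.017. Spring 4 N at rest, 7 N loaded, 8 N at the stop. A stone held above the lip can push it. Its rubbing can hold a stone up off the floor.
- keeper (a joint): Keeper rail, a steel bridge 50 long, 74 wide over the channel, underside 43.5 above the channel floor (1.5 above a seated stone). Value: travel to the holder's +x, near 0 open, 0.085 closed at its end stop, covering 40 of the stone; 3 N friction, stays put. Black knob on top, 16 (x) x 26 x 30 high: centre nominally at x = -145 + travel, y = 0, 83 (to 90) above the counter.
- bowl: Black bowl, 100 across and 55 high, to be left alone; origin at the centre of its underside.
- bottle: Amber bottle, 60 across and 170 high, to be left alone; origin at the centre of its underside.
There are look-alikes about, which are no part of the job. What is shaped like the stone but blue or yellow is not meant.

How it is judged:
By the outcome, as a careful person would: the job done as asked, in the order asked, and still so for the second after the job is handed in, with the robot touching nothing.
It also fails if it takes over 54 s, if anything falls off the work surface, if the arm or the gripper's body presses on something with over 40 N, if the wrist force passes 120 N, or if a joint passes its speed limit or range.

## Robot

A 6-joint arm with a two-finger parallel gripper is mounted at the origin on the work surface. World frame = base frame: x ahead of the robot, y to its left, z up, the work surface at z = 0. Lengths are in m, angles in rad, forces in N, time in s.
With the tool pointing down it reaches from about 0.275 to 0.725 m from the base axis. Payload 15.9 kg.
Tool frame: the origin (TCP) lies midway between the tips of the shut fingers; the grasp point (between the pads) lies 19 mm behind it; x points along the fingers, y is the direction in which the jaws open and shut, and the axes are right-handed (so a half turn about x gives the same grasp; the last joint's range is limited). The gripper opens to 85 mm and grips with 20 to 120 N. Pads are 22 mm wide; open, the fingers measure 114 mm over their backs; the gripper's body (76 mm by 85 mm) begins 54 mm behind the grasp point. The pads swing forward as they close: fully open they stand 13 mm farther back than shut.
Start: joints at [1.286, 0.213, -0.034, 1.323, 0, 1.571], TCP at [0.14, 0.48, 0.231] pointing down, gripper open.
Joint ranges: [-2.98, 2.98], [-0.74, 1.72], [-1.14, 1.35], [-2.1, 2.04], [-1.57, 1.44], [-3.14, 3.14]. Speed limits (rad/s): [1.89, 1.89, 2.39, 2.57, 3.14, 3.14].

## Interface

Orientations are given as a unit quaternion [w, x, y, z].
In Python, from cell import * gives the robot as it stands. The module is installed in compiled form; this text tells all that it offers.
- The arm moves only by the tool step_arm, never from a script. Its argument "plan" is a list of rows, each a list of 3 entries, a list of its own where there are three numbers: the turn, a rotation vector about the tool's x, y, z in units of 5 degrees (1.0 is 5 degrees), then the shift along the tool's x, y, z in units of 50 mm (1.0 is 50 mm), then the finger opening in mm, from 0 to 85.4. In form: [[[rx, ry, rz], [tx, ty, tz], gripper], ...]. A call has 1 to 20 rows; each row is the pose to reach, as a shift and turn from the pose commanded when the call began, along the tool's axes at that moment; what a row does not reach only later rows make up. A row lasts 1/10 s, in which the tool goes at most 50 mm and 8.59 degrees, less where a joint would pass 70% of its speed; a pose out of reach is approached as far as the arm can. A call with a gripper value outside its range is refused whole. The fingers move at their own pace and stop on an object; "newtons" is the grip in N (left out, the last holds). Time passes only in rows, so rows that repeat a pose let the fingers close. It gives the time, the measured TCP pose, the force and the opening at its end, in the units of the state.
- sense(): the state, without advancing time (a new reading comes with each control period).
- snapshot(name): name is "scene" or "top"; returns a dict with "pixels" (384x512x3 uint8, red, green, blue), "mtx" (3x3 intrinsics, pixels), "k1" (the pictures are not rectified: a ray, as slopes to the right and down, at radius r is drawn at 1 + k1 r^2 times it, then the intrinsics apply), "R" (3x3) and "t" (3): a world point X has camera coordinates R X + t. Camera axes: x right, y down, z forward; pixel columns grow to the right and rows downward; lengths in m; the calibration is good to about 2 mm. A picture is of the moment at which its call begins. There is no depth.
- hand_in(): hands the job in, once; it reports no verdict.
The state is a dict: "clock": time; "joint_pos": joint angles; "joint_velocities": joint speeds; "joint_efforts": joint torques, N m; "tool_pos": TCP position; "ee_rot": TCP orientation; "force": force on the tool from outside, world axes, zero at the start; "moment": the same for the moment, N m; "width": opening from 0.0 (shut) to 1.0 (fully open).
Only numpy, scipy, OpenCV 4.12 (cv2) and the standard library are available. Lean on these libraries where they do the work, as an engineer would, in place of code of your own. Each camera call takes 0.05 s, during which the arm holds its last target.

## Working session

There is one attempt and no reset: what is moved stays moved. The work goes in short steps, Python scripts to look and compute and a tool call to move; the robot and the scene stay as the last step left them, time stands still between calls to the robot, and variables do not carry over. Pictures are saved under pics/ and viewed, and the job is handed in when it is done.

Besides the shell and the picture viewer there is one more tool, called after "Emit:" as a command line: name --argument value ..., lists and objects as JSON in quotes. step_arm: Moves the arm, as the interface text tells. Its arguments: {"type":"object","properties":{"plan":{"type":"array"},"newtons":{"type":"number"}},"required":["plan"]}

```bash
mkdir -p pics; python3 - <<'E'
from cell import *
import cv2,numpy as np,pickle
s=sense();print({k:np.round(v,4).tolist() for k,v in s.items()})
for n in ("scene","top"):
    d=snapshot(n);pickle.dump(d,open(f"{n}0.pkl","wb"))
    cv2.imwrite(f"pics/{n}0.png",cv2.resize(d["pixels"][:,:,::-1],(800,600),interpolation=cv2.INTER_CUBIC))
    print(n,d["mtx"],d["k1"],d["R"],d["t"],-np.array(d["R"]).T@d["t"])
E
```

```text
{'clock': 0.0, 'joint_pos': [1.286, 0.2134, -0.035, 1.3235, 0.0, 1.5708], 'joint_velocities': [-0.001, 0.0004, 0.0002, 0.0018, 0.0007, -0.0017], 'joint_efforts': [0.0007, -68.6168, 48.7118, 0.0177, 0.0, -0.0], 'tool_pos': [0.1404, 0.4796, 0.2308], 'ee_rot': [0.6999, 0.1, 0.7, -0.1007], 'force': [0.7357, -0.1182, 0.3872], 'moment': [0.0218, -0.0247, 0.051], 'width': 1.0009}
scene [[467.89143225   0.         257.51002424]
 [  0.         467.89143225 196.18135046]
 [  0.           0.           1.        ]] -0.07611416147828275 [[ 0.60636547  0.7948448   0.02329518]
 [ 0.46843565 -0.33337757 -0.81818545]
 [-0.64256436  0.5070317  -0.57448229]] [-0.31047917 -0.2090898   1.55966227] [ 1.28839236 -0.6137213   0.73215679]
top [[460.71353404   0.         249.82973231]
 [  0.         460.71353404 188.47965802]
 [  0.           0.           1.        ]] 0.06355842449282685 [[-0.01824822 -0.9998068  -0.00730576]
 [-0.98488793  0.01923365 -0.17212157]
 [ 0.17222883  0.00405444 -0.98504862]] [0.02553568 0.47966381 1.24191678] [0.25898719 0.01126979 1.30609546]
```

View pics/scene0.png

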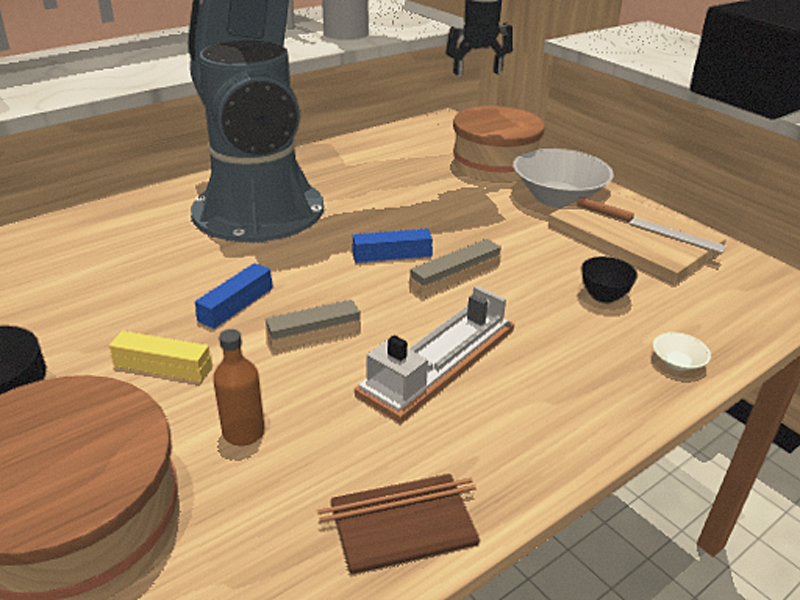

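View pics/top0.png

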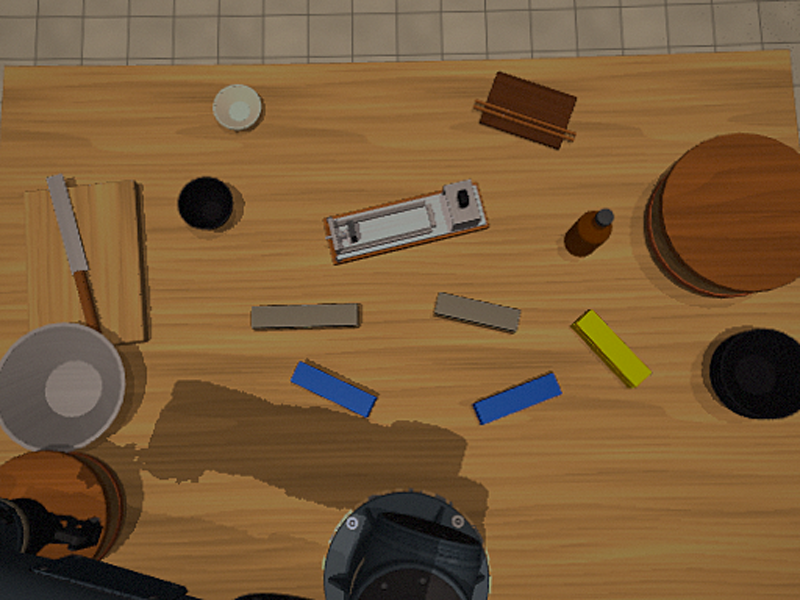

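Grey stone at top-view (477,312) looks shorter. The other candidates are the grey one at (306,316), which looks longer, two blue at (334,388) and (517,398), and a yellow at (612,348). I'll check close crops and measure lengths.

```bash
cat > h.py <<'E'
import numpy as np,cv2,pickle
def K(d):
    return np.array(d["mtx"]),float(d["k1"]),np.array(d["R"]),np.array(d["t"])
def proj(d,X):
    m,k,R,t=K(d);X=np.atleast_2d(X);c=X@R.T+t;s=c[:,:2]/c[:,2:];r2=(s**2).sum(1,keepdims=True)
    return s*(1+k*r2)*[m[0,0],m[1,1]]+[m[0,2],m[1,2]]
def ray(d,uv):
    m,k,R,t=K(d);uv=np.atleast_2d(uv).astype(float);q=(uv-[m[0,2],m[1,2]])/[m[0,0],m[1,1]];s=q.copy()
    for _ in range(30): s=q/(1+k*(s**2).sum(1,keepdims=True))
    w=np.c_[s,np.ones(len(s))]@R;return -R.T@t,w
def onz(d,uv,z):
    o,w=ray(d,uv);z=np.broadcast_to(z,len(w));return o+w*((z-o[2])/w[:,2])[:,None]
def load(n): return pickle.load(open(n,"rb"))
def crop(d,name,u0,v0,u1,v1,s):
    cv2.imwrite(name,cv2.resize(d["pixels"][v0:v1,u0:u1,::-1],None,fx=s,fy=s,interpolation=cv2.INTER_CUBIC))
E
python3 - <<'E'
from h import *
t=load("top0.pkl");s=load("scene0.pkl")
crop(t,"pics/c1.png",155,105,355,225,4)
crop(s,"pics/c2.png",160,150,340,275,4.4)
E
```

```text
(no output)
```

View pics/c1.png

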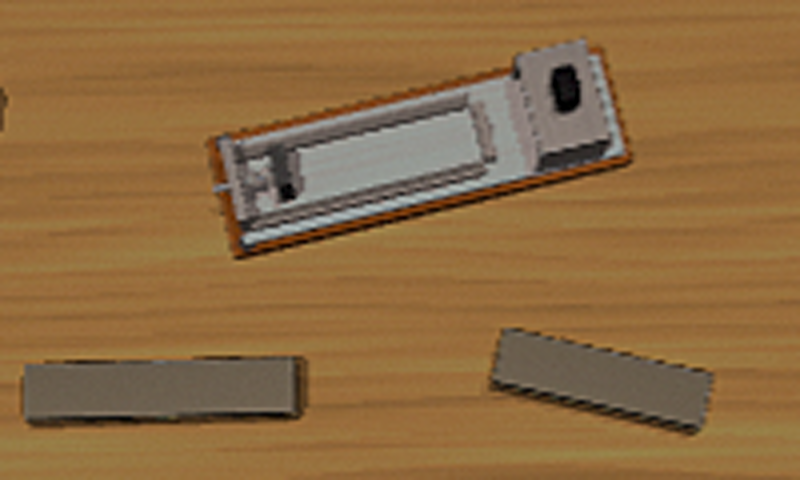

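View pics/c2.png

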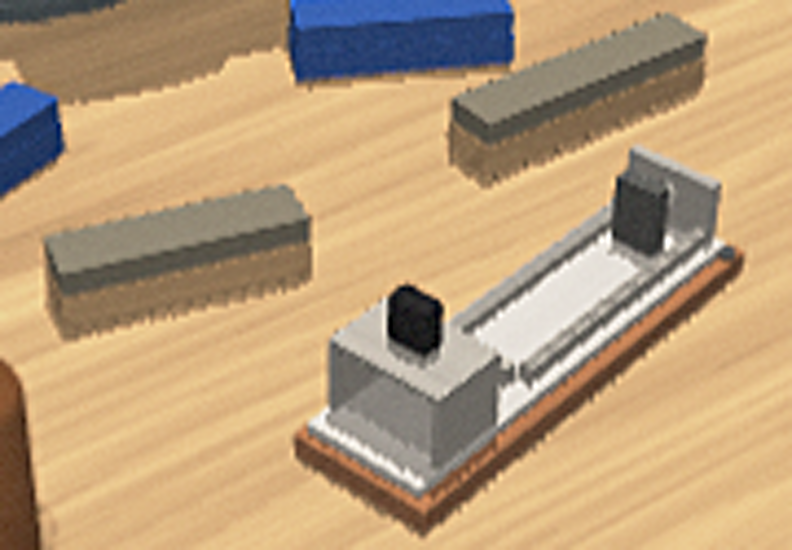

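The close crops confirm it: the stone at c1 (600,378) is clearly shorter than the one at c1 (162,388), and both are grey on pale wood. I'll zoom in to get corners.

```bash
python3 - <<'E'
from h import *
t=load("top0.pkl");s=load("scene0.pkl")
crop(t,"pics/d1.png",270,180,340,220,11)
crop(s,"pics/d2.png",165,185,240,235,10)
crop(t,"pics/d3.png",200,108,320,178,6.6)
crop(s,"pics/d4.png",220,175,340,275,6)
E
```

```text
(no output)
```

View pics/d1.png

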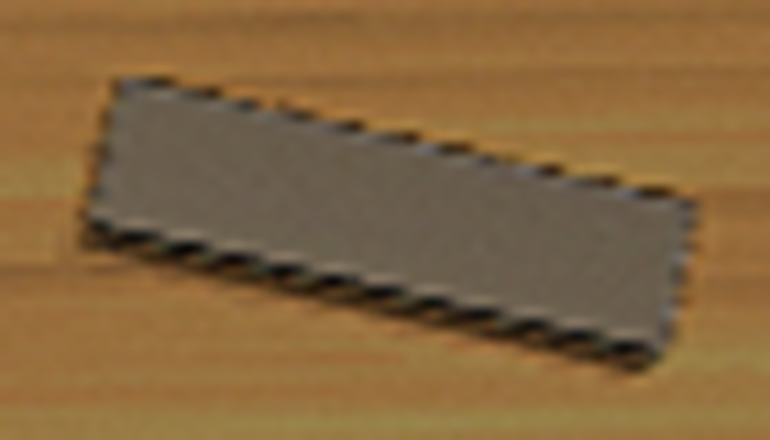

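View pics/d2.png

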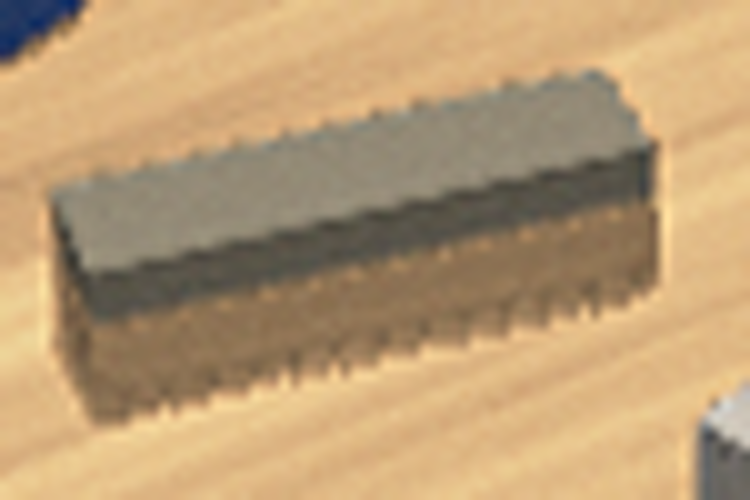

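View pics/d3.png

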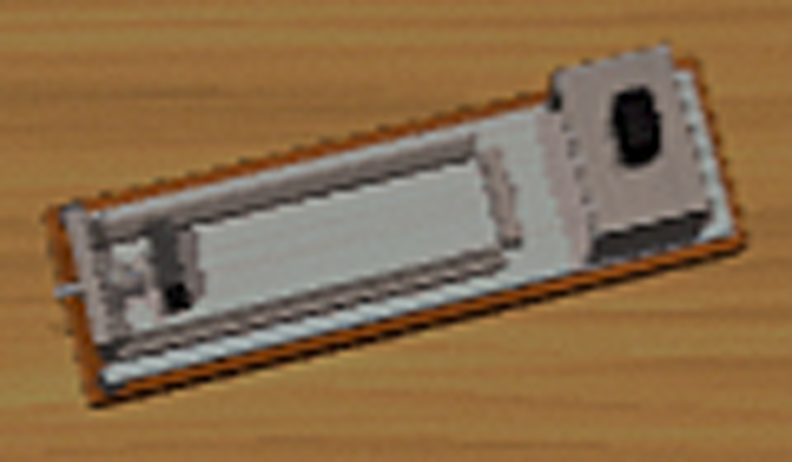

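View pics/d4.png

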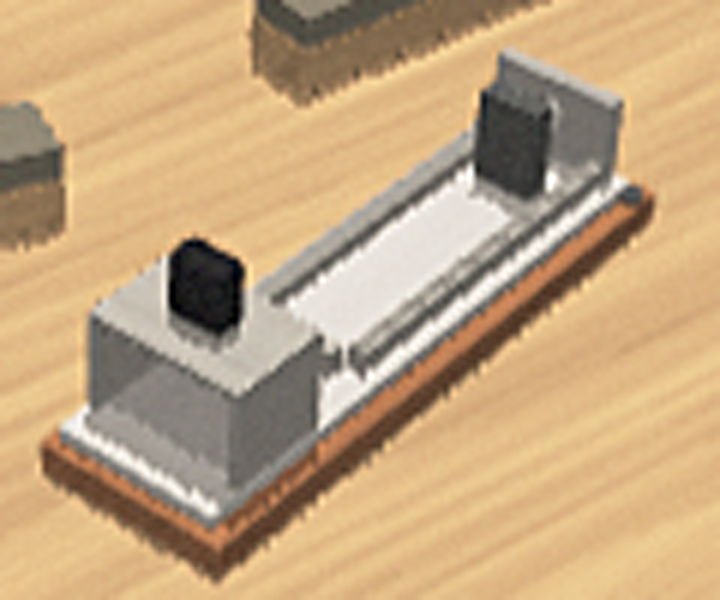

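Measuring corners: the short stone in d1 and d2, and base, bridge, knob, lip and follower in d3 and d4. I'll fit the poses jointly across both cameras.

```bash
cat > fit.py <<'E'
from h import *
from scipy.optimize import least_squares
t=load("top0.pkl");s=load("scene0.pkl")
def px(l,u0,v0,k): return (np.array(l,float)+.5)/k-.5+[u0,v0]
def T(p,X): 
    c,q=np.cos(p[2]),np.sin(p[2]);X=np.array(X,float)
    return np.c_[p[0]+c*X[:,0]-q*X[:,1],p[1]+q*X[:,0]+c*X[:,1],X[:,2]]
# stone
a,b,H=.075,.02,.042
pt=px([(118,83),(695,200),(652,352),(92,225)],270,180,11)
ps=px([(52,190),(600,70),(655,145),(95,275),(98,422),(657,292)],165,185,10)
w=onz(t,pt,H);print("top corners",w.round(4).tolist(),np.linalg.norm(w-np.roll(w,1,0),axis=1))
w2=onz(s,ps[:4],H);print("scene corners",w2.round(4).tolist())
# stone x axis from corner0->1 direction in top
Xt=[(-a,b,H),(a,b,H),(a,-b,H),(-a,-b,H)]
def f(p): 
    P=T(p,Xt); r1=proj(t,P)-pt
    # scene: left-far=?, order worked out by nearest
    C=T(p,[(i*a,j*b,z) for i in(-1,1) for j in(-1,1) for z in(0,H)]);Q=proj(s,C)
    idx=[((Q-q)**2).sum(1).argmin() for q in ps]
    return np.r_[r1.ravel(),(Q[idx]-ps).ravel()]
c=w.mean(0);d=w[1]-w[0]
for flip in (1,-1):
    Xt=[(-a,flip*b,H),(a,flip*b,H),(a,-flip*b,H),(-a,-flip*b,H)]
    r=least_squares(f,[c[0],c[1],np.arctan2(d[1],d[0])]);print("stone",r.x,r.cost,r.fun.round(1))
# long stone check
lt=px([(25,365),(297,358),(293,415),(25,420)],155,105,4);w=onz(t,lt,H);print("long",np.linalg.norm(w-np.roll(w,1,0),axis=1),w.mean(0))
E
python3 fit.py
```

```text
top corners [[0.4823, -0.0684, 0.042], [0.4496, -0.2123, 0.042], [0.4113, -0.1997, 0.042], [0.4461, -0.0607, 0.042]] [0.03698781 0.1476429  0.04026597 0.14325537]
scene corners [[0.4146, -0.2029, 0.042], [0.4501, -0.0617, 0.042], [0.486, -0.0692, 0.042], [0.4519, -0.2114, 0.042]]
stone [ 0.44904095 -0.13593624 -1.80707552] 6.7473484549927 [-0.3 -1.3  0.4 -0.5  1.6 -0.3 -0.9 -0.4 -1.  -0.3  0.4 -1.   0.5 -0.2
 -1.   0.1  0.1 -1.1  0.4 -1.7]
stone [ 0.44914997 -0.13596801 -1.80561024] 397.19316110536414 [ -3.2  12.5  -2.3  13.5   4.3 -14.4   2.1 -14.2  -0.9  -0.3   0.4  -0.9
   0.5  -0.2  -0.9   0.2   0.1  -1.1   0.4  -1.7]
long [0.03844378 0.18865965 0.03998015 0.18487888] [0.44503134 0.16997918 0.042     ]
```

```bash
cat > fit2.py <<'E'
from fit import *
print("----")
m=1e-3
# base: unknown centre xb ; params X,Y,yaw (base frame y=0), xb, unit offset dx,dy,dz (dx relative origin absorbed -> X), travel k
# p=[X,Y,yaw, xb, dy, dz, k]   X,Y: unit x=0 on base centreline
# entries: cam, pixel, fn(p)->(x,y,z) holder coords
E=[]
def add(cam,l,u0,v0,k,fs):
    for q,fn in zip(px(l,u0,v0,k),fs): E.append((cam,q,fn))
B=lambda sx,y,z:(lambda p:(p[3]+sx*148*m,y*m,z*m))
U=lambda x,y,z:(lambda p:(x*m,y*m+p[4],(z+19)*m+p[5]))
G=lambda x,y,z:(lambda p:((x-145)*m+p[6],y*m+p[4],(z+19)*m+p[5]))
add(t,[(48,208),(97,403),(745,243),(692,60)],200,108,6.6,[B(1,-45,16),B(1,45,16),B(-1,45,8),B(-1,-45,16)])
add(t,[(553,75),(668,45),(712,208),(597,235)],200,108,6.6,[G(25,-37,49),G(-25,-37,49),G(-25,37,49),G(25,37,49)])
add(t,[(613,95),(655,88),(663,155),(620,165)],200,108,6.6,[G(8,-13,79),G(-8,-13,79),G(-8,13,79),G(8,13,79)])
add(s,[(218,580),(42,475),(655,220),(218,550),(42,445),(655,197)],220,175,6,[B(-1,-45,0),B(-1,45,0),B(1,-45,0),B(-1,-45,16),B(-1,45,16),B(1,-45,16)])
add(s,[(90,315),(232,392),(320,340)],220,175,6,[G(-25,37,49),G(-25,-37,49),G(25,-37,49)])
add(s,[(482,92),(550,112),(543,198),(477,175)],220,175,6,[U(63,15,46),U(63,-15,46),U(63,-15,0),U(63,15,0)])
add(t,[(478,150),(500,250)],200,108,6.6,[U(-75,-21.5,12),U(-75,21.5,12)])
def g(p):
    r=[]
    for cam,q,fn in E:
        r+=list((proj(cam,T(p,[fn(p)]))[0]-q))
    return np.r_[r,(p[4])/.0015,(p[5]-.0035)/.003,p[6]/.003]
c=onz(t,px([(330,235)],200,108,6.6),.019)[0]
r=least_squares(g,[c[0],c[1],np.pi/2+.2,-.045,0,0,0],loss="soft_l1")
print(r.x.round(4),r.cost);n=len(E);R=g(r.x)[:2*n].reshape(-1,2)
for e,x in zip(E,R): print("T" if e[0] is t else "S",e[1].round(1),x.round(1))
J=r.jac;print("sd",np.sqrt(np.diag(np.linalg.inv(J.T@J))).round(4))
# overlay
def draw(cam,name,u0,v0,u1,v1,k):
    im=cv2.resize(cam["pixels"][v0:v1,u0:u1,::-1],None,fx=k,fy=k,interpolation=cv2.INTER_CUBIC);p=r.x
    def L(fs,col):
        P=proj(cam,T(p,[f(p) for f in fs]));P=((P-[u0,v0]+.5)*k-.5).astype(np.int32);cv2.polylines(im,[P.reshape(-1,1,2)],True,col,1)
    L([B(1,-45,16),B(1,45,16),B(-1,45,16),B(-1,-45,16)],(0,0,255))
    for z in(0,): L([U(-75,-21.5,z),U(-75,21.5,z),U(63,21.5,z),U(63,-21.5,z)],(0,255,0))
    L([U(-75,-21.5,12),U(-75,21.5,12),U(-83,21.5,12),U(-83,-21.5,12)],(255,0,0))
    L([U(63,-15,0),U(63,15,0),U(63,15,46),U(63,-15,46)],(255,0,255))
    L([G(25,-37,49),G(-25,-37,49),G(-25,37,49),G(25,37,49)],(0,255,255))
    L([G(8,-13,79),G(-8,-13,79),G(-8,13,79),G(8,13,79)],(0,255,255))
    cv2.imwrite(name,im)
if __name__=="__main__":
    draw(t,"pics/o1.png",200,108,320,178,6.6);draw(s,"pics/o2.png",220,175,340,275,6)
E
python3 fit2.py | sed -n '/----/,$p'
```

```text
----
[ 6.130e-01  2.450e-02  1.793e+00 -3.840e-02  2.700e-03  1.100e-03
  4.500e-03] 15.291228650227776
T [206.8 139.1] [-1.  -0.2]
T [214.3 168.6] [-1.4 -0.2]
T [312.5 144.4] [-0.   0.7]
T [304.4 116.7] [ 0.3 -1.4]
T [283.4 118.9] [-0.1 -0.5]
T [300.8 114.4] [-0.2 -0.1]
T [307.5 139.1] [-0.   0.1]
T [290.  143.2] [-0.1  0.2]
T [292.5 122. ] [-0.2 -0.3]
T [298.8 120.9] [-0.9 -0.6]
T [300.  131.1] [ 0.3 -1.8]
T [293.5 132.6] [ 1.1 -2. ]
S [255.9 271.2] [-0.4  0.2]
S [226.6 253.8] [-0.7 -0.4]
S [328.8 211.2] [-0.5  0.3]
S [255.9 266.2] [-0.2 -0.1]
S [226.6 248.8] [-0.9 -0.6]
S [328.8 207.4] [ 0.2 -0.8]
S [234.6 227.1] [-1.2 -0.2]
S [258.2 239.9] [0.4 1.1]
S [272.9 231.2] [-0.  -1.1]
S [299.9 189.9] [ 0.5 -0.8]
S [311.2 193.2] [-1.1  0.4]
S [310.1 207.6] [-1.5  0.8]
S [299.1 203.8] [-0.  0.]
T [272.  130.3] [-1.9  0.6]
T [275.3 145.5] [-1.6 -0.4]
sd [0.0012 0.0022 0.0057 0.0026 0.0013 0.0014 0.0024]
```

```bash
sleep 3
```

```text
(no output)
```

View pics/o1.png

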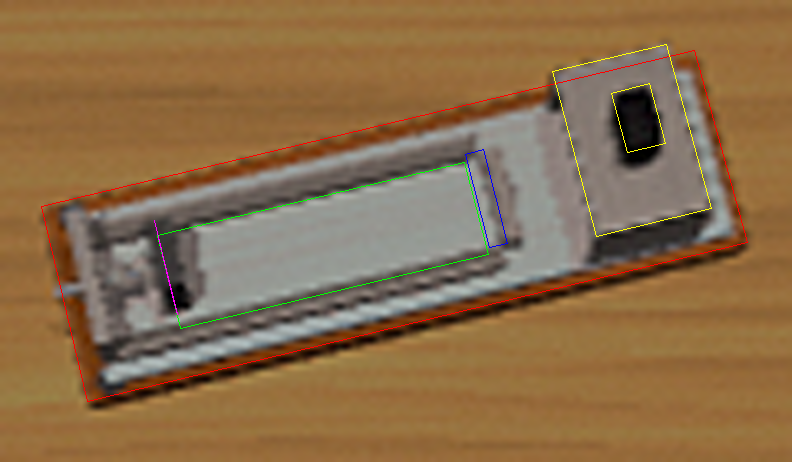

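View pics/o2.png

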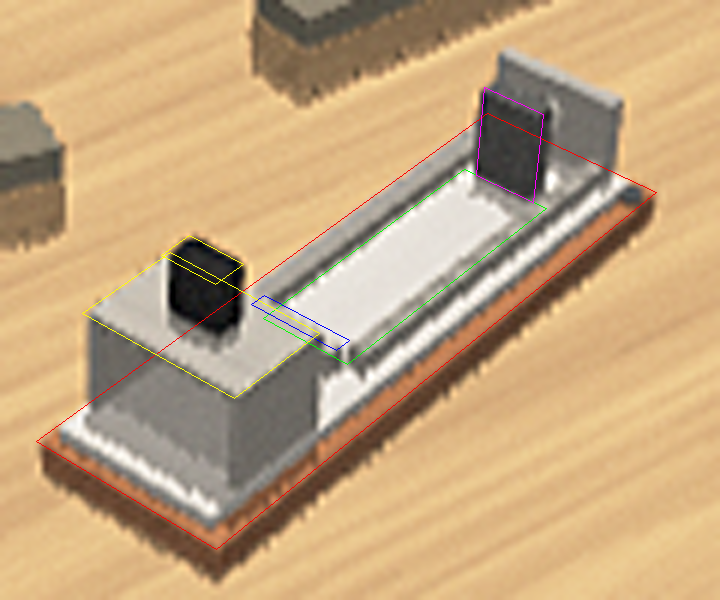

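The overlay fits the base and keeper well, but in the top view the lip and follower look shifted right of the model by 1–4 px. Zooming in further.

```bash
python3 - <<'E'
from h import *
t=load("top0.pkl");s=load("scene0.pkl")
def cc(d,name,u0,v0,u1,v1,k,g):
    im=d["pixels"][v0:v1,u0:u1,::-1].astype(float)*g
    cv2.imwrite(name,cv2.resize(np.clip(im,0,255).astype(np.uint8),None,fx=k,fy=k,interpolation=cv2.INTER_NEAREST))
cc(t,"pics/e1.png",204,128,284,168,10,1.3)
cc(s,"pics/e2.png",256,180,332,240,10,1.0)
E
```

```text
(no output)
```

View pics/e1.png

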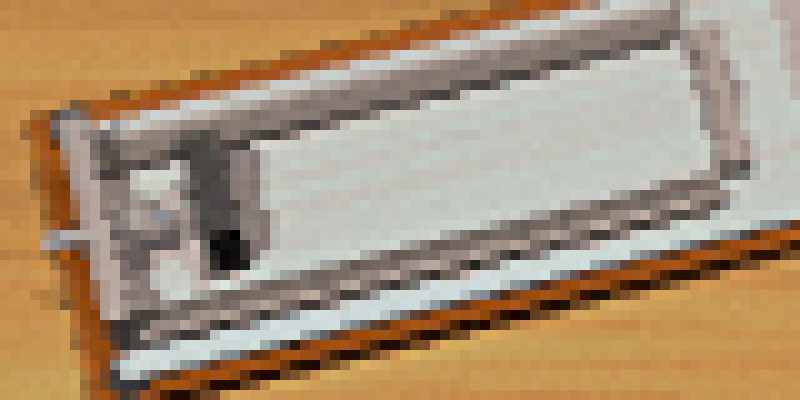

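View pics/e2.png

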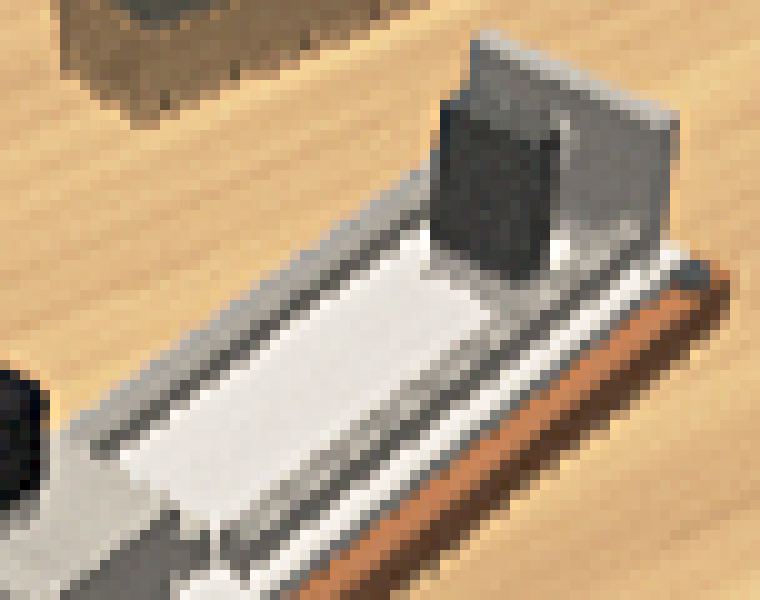

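Pixel scale is about 2.8 mm. In e2 the strip on the right of the follower, x 536–558, is its side face, so I had its front edge wrong. In e1 the follower top's front edge runs (232,145) to (248,265) and the lip's inner edge (685,35) to (720,165). Refitting with camera bias terms.

```bash
cat > fit3.py <<'E'
from fit import *
print("----")
m=1e-3
def mk():
    E=[]
    def add(cam,l,u0,v0,k,fs,w=1):
        for q,fn in zip(px(l,u0,v0,k),fs): E.append((cam,q,fn,w))
    add(t,[(48,208),(97,400),(745,243),(692,62)],200,108,6.6,[B(1,-45,16),B(1,45,16),B(-1,45,14),B(-1,-45,16)])
    add(t,[(553,75),(668,45),(712,208),(597,235)],200,108,6.6,[G(25,-37,49),G(-25,-37,49),G(-25,37,49),G(25,37,49)])
    add(t,[(637,127)],200,108,6.6,[G(0,0,72)])
    add(t,[(230,145),(250,265)],204,128,10,[U(63,-15,46),U(63,15,46)])
    add(t,[(687,38),(720,165)],204,128,10,[U(-75,-21.5,12),U(-75,21.5,12)])
    add(s,[(218,580),(42,475),(655,220),(218,550),(42,445),(655,197)],220,175,6,[B(-1,-45,0),B(-1,45,0),B(1,-45,0),B(-1,-45,16),B(-1,45,16),B(1,-45,16)])
    add(s,[(90,315),(232,392),(320,340)],220,175,6,[G(-25,37,49),G(-25,-37,49),G(25,-37,49)])
    add(s,[(442,103),(536,135),(525,280),(430,245)],256,180,10,[U(63,15,46),U(63,-15,46),U(63,-15,0),U(63,15,0)])
    return E
B=lambda sx,y,z:(lambda p:(p[3]+sx*148*m,y*m,z*m))
U=lambda x,y,z:(lambda p:(x*m,y*m+p[4],(z+19)*m+p[5]))
G=lambda x,y,z:(lambda p:((x-145)*m+p[6],y*m+p[4],(z+19)*m+p[5]))
E=mk()
ST=[(-a,b,H),(a,b,H),(a,-b,H),(-a,-b,H)]
SS=[(a,-b,H),(-a,-b,H),(-a,b,H),(a,b,H),(a,b,0),(-a,b,0)]
# params: 0..6 holder, 7,8 top bias px, 9,10 scene bias px, 11..13 stone
def g(p):
    r=[];bt,bs=p[7:9],p[9:11]
    for cam,q,fn,w in E: r+=list((proj(cam,T(p,[fn(p)]))[0]+(bt if cam is t else bs)-q)*w)
    r+=list((proj(t,T(p[11:],ST))+bt-pt).ravel());r+=list((proj(s,T(p[11:],SS))+bs-ps).ravel())
    return np.r_[r,p[4]/.002,(p[5]-.0035)/.003,p[6]/.002,p[7:11]/.7]
r=least_squares(g,[.613,.0245,1.793,-.038,0,0,0,0,0,0,0,.449,-.136,-1.807],loss="soft_l1")
if __name__=="__main__":
    print(r.x.round(4),r.cost);R=g(r.x)[:2*len(E)].reshape(-1,2)
    for e,x in zip(E,R): print("T" if e[0] is t else "S",e[1].round(1),x.round(1))
    J=r.jac;print("sd",np.sqrt(np.diag(np.linalg.inv(J.T@J))).round(4))
    c,q=np.cos(r.x[2]),np.sin(r.x[2]);print("unit centre",r.x[0]-q*r.x[4],r.x[1]+c*r.x[4])
E
python3 fit3.py | sed -n '/----/,$p'
```

```text
----
[ 0.6131  0.0208  1.798  -0.0345  0.0027  0.0029  0.0077  0.2419  0.3806
  0.3035  0.3706  0.4487 -0.1361 -1.8044] 19.661228085916118
T [206.8 139.1] [-0.8  0.6]
T [214.3 168.2] [-1.1  1. ]
T [312.5 144.4] [0.5 0.4]
T [304.4 117. ] [ 0.4 -1.4]
T [283.4 118.9] [ 0.3 -0.3]
T [300.8 114.4] [0.2 0. ]
T [307.5 139.1] [0.5 0.2]
T [290.  143.2] [0.4 0.4]
T [296.1 126.8] [ 0.4 -0.4]
T [226.6 142. ] [-2.1 -0.8]
T [228.6 154. ] [-1.5 -2.6]
T [272.2 131.4] [-0.7 -0.4]
T [275.6 144. ] [-0.2  1.1]
S [255.9 271.2] [0.1 0.5]
S [226.6 253.8] [-0.4  0. ]
S [328.8 211.2] [-0.5  0.4]
S [255.9 266.2] [0.3 0.2]
S [226.6 248.8] [-0.5 -0.2]
S [328.8 207.4] [ 0.2 -0.7]
S [234.6 227.1] [-1.  -0.4]
S [258.2 239.9] [0.7 0.9]
S [272.9 231.2] [ 0.2 -1.4]
S [299.8 189.8] [-0.2 -0.5]
S [309.2 193. ] [0.2 0.8]
S [308.  207.6] [-0.3  1.1]
S [298.6 204. ] [-0.3 -0. ]
sd [0.0021 0.0023 0.0057 0.002  0.0014 0.0016 0.002  0.5801 0.649  0.6287
 0.5412 0.0022 0.0019 0.0156]
unit centre 0.6105223243204213 0.02016891791268538
```

```bash
cat > mv.py <<'E'
from cell import *
from h import *
from scipy.spatial.transform import Rotation as Ro
def st():
    s=sense();q=s["ee_rot"];return s,np.array(s["tool_pos"]),Ro.from_quat([q[1],q[2],q[3],q[0]])
def to(pos,yawjaw):
    """units to reach pos with tool down and jaw(y) axis at yawjaw (mod pi)"""
    s,p,R=st();best=None
    for yj in (yawjaw,yawjaw+np.pi):
        x=np.array([0,0,-1.]);y=np.array([np.cos(yj),np.sin(yj),0]);z=np.cross(x,y)
        D=R.inv()*Ro.from_matrix(np.c_[x,y,z]);v=D.as_rotvec()
        if best is None or np.linalg.norm(v)<np.linalg.norm(best): best=v
    print("turn",(np.rad2deg(best)/5).round(3),"shift",(R.inv().apply(np.array(pos)-p)/.05).round(3),"clock",round(s["clock"],2),"jawyaw",np.arctan2(*R.as_matrix()[[1,0],1]).round(4))
    return s
E
python3 - <<'E'
from mv import *
s,p,R=st();print(R.as_matrix().round(3),s["joint_pos"])
to([.4487,-.1361,.1],-1.8044+np.pi/2)
E
```

```text
[[-0.     0.281  0.96 ]
 [-0.001  0.96  -0.281]
 [-1.    -0.001 -0.   ]] [ 1.28600926e+00  2.13284515e-01 -3.49496106e-02  1.32351461e+00
  7.72755927e-06  1.57079736e+00]
turn [1.7413e+01 8.0000e-03 9.0000e-03] shift [  2.627 -10.083   9.377] clock 0.1 jawyaw 1.286
```

Emit:
step_arm --plan '[[[17.4,0,0],[0,-10.08,9.38],85],[[17.4,0,0],[0,-10.08,9.38],85],[[17.4,0,0],[0,-10.08,9.38],85],[[17.4,0,0],[0,-10.08,9.38],85],[[17.4,0,0],[0,-10.08,9.38],85],[[17.4,0,0],[0,-10.08,9.38],85],[[17.4,0,0],[0,-10.08,9.38],85],[[17.4,0,0],[0,-10.08,9.38],85],[[17.4,0,0],[0,-10.08,9.38],85],[[17.4,0,0],[0,-10.08,9.38],85],[[17.4,0,0],[0,-10.08,9.38],85],[[17.4,0,0],[0,-10.08,9.38],85],[[17.4,0,0],[0,-10.08,9.38],85],[[17.4,0,0],[0,-10.08,9.38],85],[[17.4,0,0],[2.6,-10.08,9.38],85],[[17.4,0,0],[2.6,-10.08,9.38],85],[[17.4,0,0],[2.6,-10.08,9.38],85],[[17.4,0,0],[2.6,-10.08,9.38],85]]' --newtons 50

```text
clock: 1.9
tool_pos: [0.4462, -0.135, 0.0978]
ee_rot: [-0.437, -0.553, -0.441, 0.556]
force: [-1.4, 0.1, 1.8]
width: 0.994
```

```bash
python3 - <<'E'
from mv import *
s=to([.4487,-.1361,.0155],-1.8044+np.pi/2);print(s["tool_pos"],s["force"],s["width"])
for n in("scene","top"):
    d=snapshot(n);pickle.dump(d,open(n+"1.pkl","wb"))
crop(load("scene1.pkl"),"pics/f1.png",140,120,290,240,5)
crop(load("top1.pkl"),"pics/f2.png",250,150,370,240,6)
E
```

```text
turn [ 0.009 -0.005  0.079] shift [1.645 0.066 0.011] clock 1.9 jawyaw -0.2328
[ 0.4461508  -0.13496587  0.09776006] [-1.39628616  0.12435225  1.78730219] 0.9937159201269462
```

View pics/f1.png

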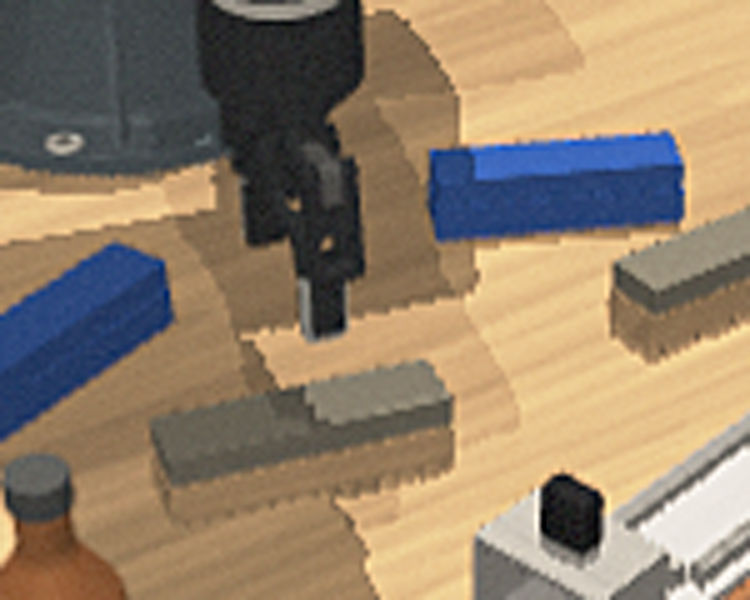

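View pics/f2.png

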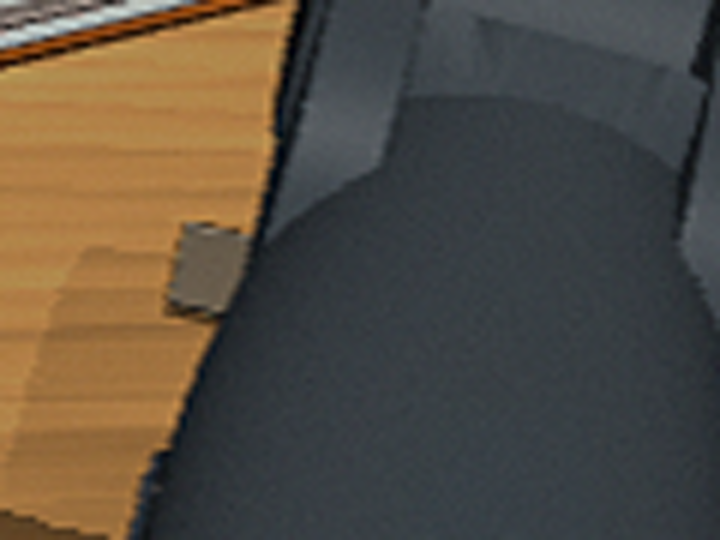

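The gripper sits above the short stone in f1: fingers at (320,330), stone at (300,430). Descending.

Emit:
step_arm --plan '[[[0,0,0],[0.5,0.0,0],85],[[0,0,0],[1.0,0.0,0],85],[[0,0,0],[1.3,0.0,0],85],[[0,0,0],[1.5,0.0,0],85],[[0,0,0],[1.5,0.0,0],85],[[0,0,0],[1.5,0.0,0],85]]'

```text
clock: 2.6
tool_pos: [0.4499, -0.1358, 0.0276]
ee_rot: [0.439, 0.555, 0.438, -0.554]
force: [-0.4, -0.4, 0.8]
width: 0.995
```

```bash
python3 - <<'E'
from mv import *
s=to([.4487,-.1361,.0155],-1.8044+np.pi/2);print(s["tool_pos"],s["force"],s["width"])
d=snapshot("scene");crop(d,"pics/g1.png",150,150,270,240,6)
E
```

```text
turn [ 0.015  0.001 -0.02 ] shift [ 0.242 -0.023  0.011] clock 2.6 jawyaw -0.2323
[ 0.44993041 -0.13581095  0.02762689] [-0.39960612 -0.44446779  0.77310193] 0.9951332910607931
```

View pics/g1.png

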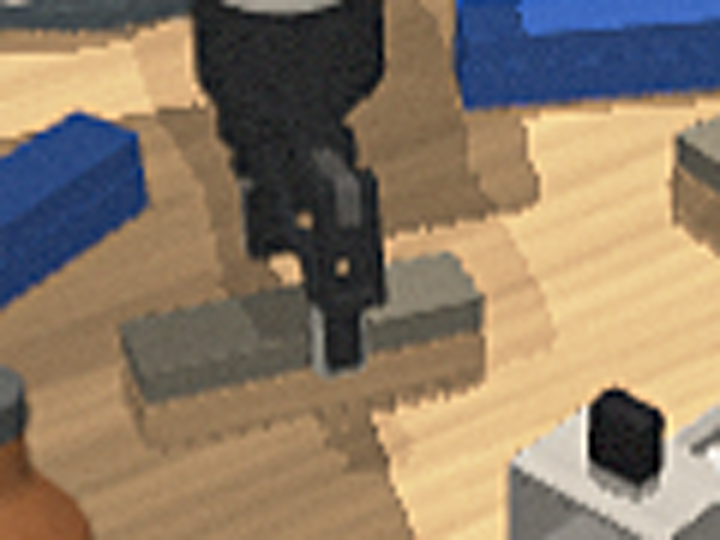

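Emit:
step_arm --plan '[[[0,0,0],[0.15,0.0,0],85],[[0,0,0],[0.21,-0.01,0],85],[[0,0,0],[0.21,-0.01,0],85],[[0,0,0],[0.21,-0.01,0],30],[[0,0,0],[0.21,-0.01,0],30],[[0,0,0],[0.21,-0.01,0],30],[[0,0,0],[0.21,-0.01,0],30],[[0,0,0],[0.21,-0.01,0],30],[[0,0,0],[0.21,-0.01,0],30],[[0,0,0],[0.21,-0.01,0],30]]' --newtons 50

```text
clock: 3.65
tool_pos: [0.4487, -0.1356, 0.0162]
ee_rot: [0.439, 0.555, 0.438, -0.555]
force: [-1.2, 0.3, 5.9]
width: 0.461
```

Emit:
step_arm --plan '[[[0,0,0],[-0.3,0,0],30],[[0,0,0],[-0.8,0,0],30],[[0,0,0],[-1.5,0,0],30],[[0,0,0],[-1.9,0,0],30],[[0,0,0],[-1.9,0,0],30],[[0,0,0],[-1.9,0,0],30]]'

```text
clock: 4.25
tool_pos: [0.4484, -0.1355, 0.1103]
ee_rot: [0.439, 0.555, 0.439, -0.555]
force: [-0.4, -0.7, -2.8]
width: 0.457
```

```bash
python3 - <<'E'
from mv import *
C=np.array([.6105,.0202]);yaw=1.798;ax=np.array([np.cos(yaw),np.sin(yaw)])
p=C+ax*(-.022);print(p)
s=to([*p,.111],yaw-np.pi/2);print(s["tool_pos"],s["force"],s["width"])
d=snapshot("scene");crop(d,"pics/h1.png",130,90,330,240,4)
E
```

```text
[ 0.61545559 -0.0012346 ]
turn [-5.267 -0.    -0.   ] shift [-0.013  2.633 -3.382] clock 4.25 jawyaw -0.2324
[ 0.44840475 -0.13547285  0.11032638] [-0.41096847 -0.74053862 -2.83705544] 0.45718480266320444
```

View pics/h1.png

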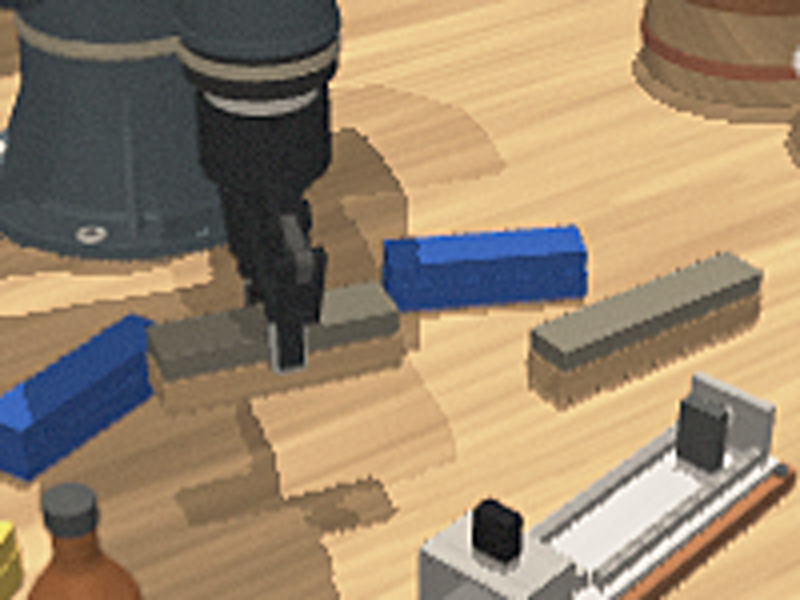

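Emit:
step_arm --plan '[[[0,0,0],[-0.4,0,0],30],[[-1.0,0,0],[-0.4,0.3,-1.2],30],[[-2.5,0,0],[-0.4,1.1,-2.2],30],[[-4.0,0,0],[-0.4,1.9,-3.0],30],[[-5.27,0,0],[-0.4,2.63,-3.38],30],[[-5.27,0,0],[-0.4,2.63,-3.38],30],[[-5.27,0,0],[-0.4,2.63,-3.38],30],[[-5.27,0,0],[-0.4,2.63,-3.38],30],[[-5.27,0,0],[0,2.63,-3.38],30],[[-5.27,0,0],[0,2.63,-3.38],30],[[-5.27,0,0],[0,2.63,-3.38],30]]'

```text
clock: 5.4
tool_pos: [0.6143, -0.0018, 0.1107]
ee_rot: [0.553, 0.44, 0.554, -0.441]
force: [0.9, 0.1, -2.6]
width: 0.46
```

```bash
python3 - <<'E'
from mv import *
C=np.array([.6105,.0202]);yaw=1.798;ax=np.array([np.cos(yaw),np.sin(yaw)])
p=C+ax*(-.022)
s=to([*p,.0175+.0225+.014],yaw-np.pi/2);print(s["tool_pos"],s["force"],s["width"])
for n in("scene","top"):
    d=snapshot(n);pickle.dump(d,open(n+"2.pkl","wb"))
crop(load("scene2.pkl"),"pics/i1.png",220,140,340,275,4.4)
crop(load("top2.pkl"),"pics/i2.png",200,100,320,180,6.6)
E
```

```text
turn [-0.006 -0.003  0.017] shift [ 1.133  0.028 -0.006] clock 5.4 jawyaw 0.2267
[ 0.61425778 -0.00184068  0.11067122] [ 0.85791443  0.13921233 -2.61585457] 0.4597719038733729
```

View pics/i1.png

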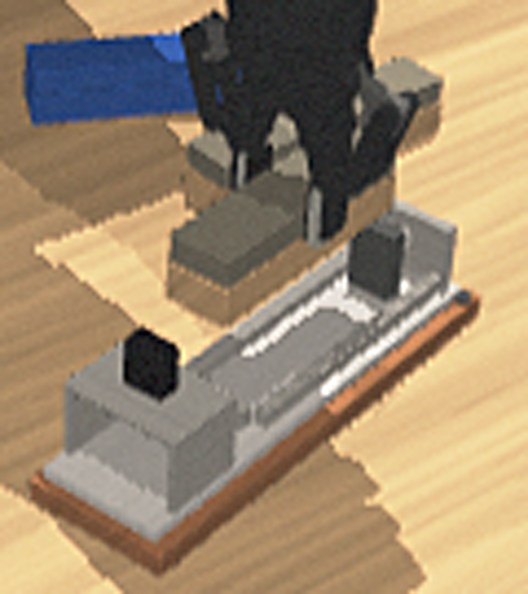

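View pics/i2.png

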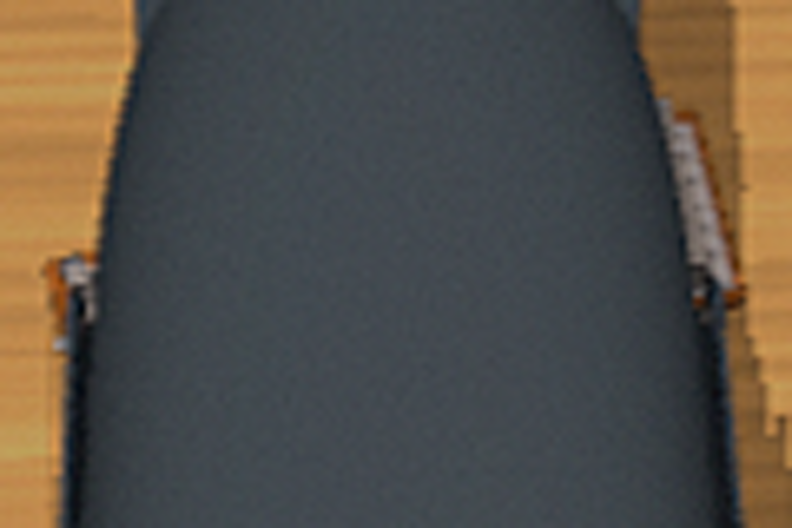

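Emit:
step_arm --plan '[[[0,0,0],[0.4,0,0],30],[[0,0,0],[0.8,0.02,0],30],[[0,0,0],[1.04,0.02,0],30],[[0,0,0],[1.04,0.02,0],30],[[0,0,0],[1.04,0.02,0],30],[[0,0,0],[1.04,0.02,0],30]]'

```text
clock: 6.1
tool_pos: [0.617, -0.0012, 0.06]
ee_rot: [0.554, 0.44, 0.553, -0.44]
force: [-0.3, 0.3, -3.2]
width: 0.455
```

```bash
cat >> mv.py <<'E'
C=np.array([.6105,.0202]);yaw=1.798;ax=np.array([np.cos(yaw),np.sin(yaw)]);ay=np.array([-ax[1],ax[0]])
def rep():
    s,p,R=st();d=p[:2]-C;f=np.array(s["force"]);X=np.array([*ax,0]);Y=np.array([*ay,0])
    print("clk %.2f hx %.2f hy %.2f z %.2f mm | fx %.1f fy %.1f fz %.1f w %.3f"%(s["clock"],d@ax*1e3,d@ay*1e3,p[2]*1e3,f@X,f@Y,f[2],s["width"]), "M",np.round(s["moment"],2),"dn",R.as_matrix()[:,0].round(4),"jaw",np.arctan2(*R.as_matrix()[[1,0],1]).round(4))
E
python3 -c "
from mv import *
rep()
d=snapshot('scene');crop(d,'pics/j1.png',220,140,340,275,4.4)"
```

```text
clk 6.10 hx -22.29 hy -1.56 z 60.00 mm | fx 0.3 fy 0.2 fz -3.2 w 0.455 M [-0.03  0.01 -0.05] dn [ 0.0016 -0.     -1.    ] jaw 0.2274
```

View pics/j1.png

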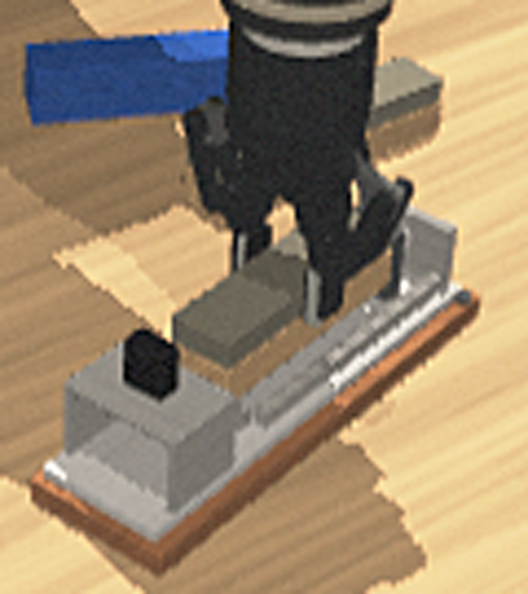

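Emit:
step_arm --plan '[[[0,0,0],[0,0,-0.06],30],[[0,0,0],[0,0,-0.12],30],[[0,0,0],[0,0,-0.16],30],[[0,0,0],[0,0,-0.16],30]]'

```text
clock: 6.55
tool_pos: [0.6147, 0.0067, 0.0591]
ee_rot: [0.554, 0.44, 0.553, -0.44]
force: [0.5, -3.3, -0.6]
width: 0.46
```

```bash
python3 -c "
from mv import *
rep()"
```

```text
clk 6.55 hx -14.13 hy -1.05 z 59.07 mm | fx -3.3 fy 0.3 fz -0.6 w 0.460 M [-0.74 -0.09  0.05] dn [ 5.e-04 -7.e-04 -1.e+00] jaw 0.2277
```

Emit:
step_arm --plan '[[[0,0,0],[0,0,-0.04],30],[[0,0,0],[0,0,-0.04],30],[[0,0,0],[0,0,-0.04],30]]'

```text
clock: 6.85
tool_pos: [0.6143, 0.0085, 0.0589]
ee_rot: [0.554, 0.44, 0.553, -0.44]
force: [2.0, -5.1, -0.2]
width: 0.454
```

```bash
python3 -c "
from mv import *
rep()"
```

```text
clk 6.85 hx -12.26 hy -1.03 z 58.94 mm | fx -5.4 fy -0.8 fz -0.2 w 0.454 M [-0.82 -0.23  0.03] dn [ 4.e-04 -2.e-04 -1.e+00] jaw 0.2273
```

Emit:
step_arm --plan '[[[0,0,0],[0,0,-0.04],30],[[0,0,0],[0,0,-0.04],30],[[0,0,0],[0,0,-0.04],30]]'

```text
clock: 7.15
tool_pos: [0.6138, 0.0104, 0.0589]
ee_rot: [0.554, 0.44, 0.553, -0.44]
force: [2.2, -4.6, -0.4]
width: 0.458
```

```bash
python3 -c "
from mv import *
rep()"
```

```text
clk 7.15 hx -10.28 hy -1.02 z 58.89 mm | fx -4.9 fy -1.1 fz -0.4 w 0.458 M [-0.81 -0.31  0.03] dn [ 3.e-04 -2.e-04 -1.e+00] jaw 0.2274
```

Emit:
step_arm --plan '[[[0,0,0],[0,0,-0.05],30],[[0,0,0],[0,0,-0.1],30],[[0,0,0],[0,0,-0.15],30],[[0,0,0],[0,0,-0.2],30],[[0,0,0],[0,0,-0.2],30],[[0,0,0],[0,0,-0.2],30]]'

```text
clock: 7.75
tool_pos: [0.6117, 0.0199, 0.059]
ee_rot: [0.554, 0.44, 0.553, -0.44]
force: [1.7, -7.2, -0.4]
width: 0.459
```

```bash
python3 -c "
from mv import *
rep()"
```

```text
clk 7.75 hx -0.60 hy -1.07 z 58.95 mm | fx -7.4 fy -0.1 fz -0.4 w 0.459 M [-1.36 -0.42  0.  ] dn [ 6.e-04 -8.e-04 -1.e+00] jaw 0.2272
```

Emit:
step_arm --plan '[[[0,0,0],[0,0,-0.02],30],[[0,0,0],[0,0,-0.02],30],[[0,0,0],[0,0,-0.02],30]]'

```text
clock: 8.05
tool_pos: [0.6115, 0.0208, 0.059]
ee_rot: [0.554, 0.44, 0.553, -0.44]
force: [2.8, -6.6, 1.6]
width: 0.455
```

```bash
python3 -c "
from mv import *
rep()
d=snapshot('scene');crop(d,'pics/k1.png',220,140,340,275,4.4)"
```

```text
clk 8.05 hx 0.33 hy -1.06 z 58.96 mm | fx -7.0 fy -1.2 fz 1.6 w 0.455 M [-1.42 -0.35  0.03] dn [ 5.e-04 -8.e-04 -1.e+00] jaw 0.2271
```

View pics/k1.png

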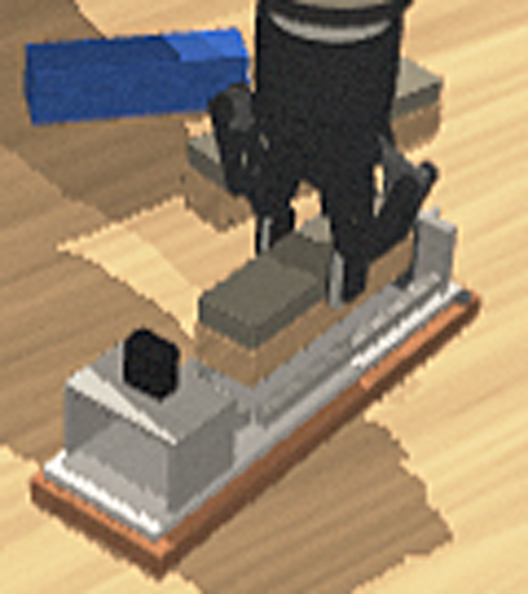

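Emit:
step_arm --plan '[[[0,0,0],[0,0,-0.02],30],[[0,0,0],[0,0,-0.02],30]]'

```text
clock: 8.3
tool_pos: [0.6112, 0.0217, 0.059]
ee_rot: [0.554, 0.44, 0.553, -0.44]
force: [2.2, -7.9, 0.9]
width: 0.457
```

```bash
python3 -c "
from mv import *
rep()"
```

```text
clk 8.30 hx 1.33 hy -1.06 z 58.96 mm | fx -8.2 fy -0.4 fz 0.9 w 0.457 M [-1.41 -0.39 -0.  ] dn [ 6.e-04 -9.e-04 -1.e+00] jaw 0.2271
```

Emit:
step_arm --plan '[[[0,0,0],[0,0,-0.02],30],[[0,0,0],[0,0,-0.02],30]]'

```text
clock: 8.5
tool_pos: [0.611, 0.0227, 0.059]
ee_rot: [0.554, 0.44, 0.553, -0.44]
force: [2.1, -6.8, 0.3]
width: 0.463
```

```bash
python3 -c "
from mv import *
rep()"
```

```text
clk 8.50 hx 2.31 hy -1.08 z 58.98 mm | fx -7.1 fy -0.5 fz 0.3 w 0.463 M [-1.52 -0.42  0.04] dn [ 6.e-04 -9.e-04 -1.e+00] jaw 0.2271
```

Emit:
step_arm --plan '[[[0,0,0],[0,0,-0.01],30],[[0,0,0],[0,0,-0.01],30]]'

```text
clock: 8.7
tool_pos: [0.611, 0.023, 0.059]
ee_rot: [0.554, 0.44, 0.553, -0.44]
force: [2.1, -9.6, 1.0]
width: 0.459
```

```bash
python3 -c "
from mv import *
rep()"
```

```text
clk 8.70 hx 2.62 hy -1.08 z 59.03 mm | fx -9.8 fy 0.1 fz 1.0 w 0.459 M [-1.63 -0.45  0.01] dn [ 7.0e-04 -1.2e-03 -1.0e+00] jaw 0.227
```

Emit:
step_arm --plan '[[[0,0,0],[0,-0.02,0.03],30],[[0,0,0],[0.05,-0.02,0.03],30],[[0,0,0],[0.1,-0.02,0.03],30],[[0,0,0],[0.1,-0.02,0.03],30]]'

```text
clock: 9.1
tool_pos: [0.6103, 0.0214, 0.0538]
ee_rot: [0.554, 0.44, 0.553, -0.44]
force: [2.9, -7.4, -1.0]
width: 0.457
```

```bash
python3 -c "
from mv import *
rep()"
```

```text
clk 9.10 hx 1.25 hy -0.06 z 53.76 mm | fx -7.8 fy -1.2 fz -1.0 w 0.457 M [-1.49 -0.56 -0.05] dn [ 5.e-04 -8.e-04 -1.e+00] jaw 0.2269
```

Emit:
step_arm --plan '[[[0,0,0],[0.04,0,0],30],[[0,0,0],[0.06,0,0],30],[[0,0,0],[0.06,0,0],30]]'

```text
clock: 9.4
tool_pos: [0.6102, 0.0215, 0.0509]
ee_rot: [0.554, 0.44, 0.553, -0.44]
force: [2.0, -7.6, 0.2]
width: 0.456
```

```bash
python3 -c "
from mv import *
rep()"
```

```text
clk 9.40 hx 1.28 hy -0.03 z 50.86 mm | fx -7.9 fy -0.2 fz 0.2 w 0.456 M [-1.42 -0.34  0.02] dn [ 5.e-04 -9.e-04 -1.e+00] jaw 0.227
```

Emit:
step_arm --plan '[[[0,0,0],[0.04,0,0],30],[[0,0,0],[0.06,0,0],30],[[0,0,0],[0.06,0,0],30]]'

```text
clock: 9.7
tool_pos: [0.6103, 0.0215, 0.0479]
ee_rot: [0.554, 0.44, 0.553, -0.44]
force: [2.4, -7.0, -0.2]
width: 0.46
```

```bash
python3 -c "
from mv import *
rep()
d=snapshot('scene');crop(d,'pics/l1.png',240,150,340,260,5.4)"
```

```text
clk 9.70 hx 1.28 hy -0.11 z 47.92 mm | fx -7.4 fy -0.7 fz -0.2 w 0.460 M [-1.45 -0.52  0.04] dn [ 6.e-04 -8.e-04 -1.e+00] jaw 0.227
```

View pics/l1.png

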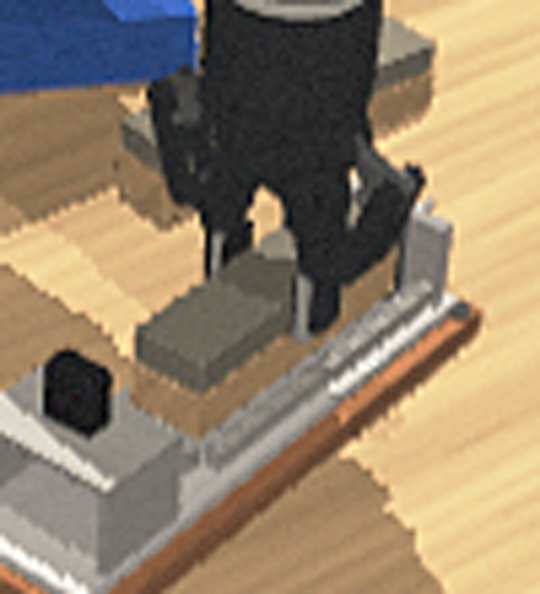

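Emit:
step_arm --plan '[[[0,0,0],[0.03,0,0],30],[[0,0,0],[0.05,0,0],30],[[0,0,0],[0.05,0,0],30]]'

```text
clock: 10.05
tool_pos: [0.6111, 0.0216, 0.0459]
ee_rot: [0.554, 0.44, 0.553, -0.44]
force: [4.9, -7.7, 1.1]
width: 0.458
```

```bash
python3 -c "
from mv import *
rep()"
```

```text
clk 10.05 hx 1.20 hy -0.85 z 45.90 mm | fx -8.6 fy -3.1 fz 1.1 w 0.458 M [-1.26 -1.06  0.13] dn [ 2.2e-03 -7.0e-04 -1.0e+00] jaw 0.2272
```

Emit:
step_arm --plan '[[[0,0,0],[0.02,0,0],30],[[0,0,0],[0.04,0,0],30],[[0,0,0],[0.04,0,0],30]]'

```text
clock: 10.35
tool_pos: [0.611, 0.0216, 0.0438]
ee_rot: [0.554, 0.44, 0.553, -0.44]
force: [4.5, -7.1, 0.7]
width: 0.458
```

```bash
python3 -c "
from mv import *
rep()"
```

```text
clk 10.35 hx 1.21 hy -0.83 z 43.81 mm | fx -8.0 fy -2.8 fz 0.7 w 0.458 M [-1.28 -1.12  0.15] dn [ 2.1e-03 -6.0e-04 -1.0e+00] jaw 0.2272
```

Emit:
step_arm --plan '[[[0,0,0],[0.02,0,0],30],[[0,0,0],[0.03,0,0],30],[[0,0,0],[0.03,0,0],30]]'

```text
clock: 10.65
tool_pos: [0.6111, 0.0216, 0.0424]
ee_rot: [0.554, 0.44, 0.553, -0.44]
force: [4.9, -7.3, 1.3]
width: 0.46
```

```bash
python3 -c "
from mv import *
rep()"
```

```text
clk 10.65 hx 1.21 hy -0.85 z 42.36 mm | fx -8.2 fy -3.1 fz 1.3 w 0.460 M [-1.26 -1.12  0.11] dn [ 2.1e-03 -6.0e-04 -1.0e+00] jaw 0.2272
```

The lead-in is steering the stone toward −y. I'll shift 2 mm that way to centre it, then carry on down.

Emit:
step_arm --plan '[[[0,0,0],[0,0.02,0],30],[[0,0,0],[0,0.04,0],30],[[0,0,0],[0,0.04,0],30]]'

```text
clock: 10.95
tool_pos: [0.6117, 0.0219, 0.0417]
ee_rot: [0.554, 0.44, 0.553, -0.441]
force: [-0.2, -8.5, 0.8]
width: 0.461
```

```bash
python3 -c "
from mv import *
rep()"
```

```text
clk 10.95 hx 1.33 hy -1.58 z 41.67 mm | fx -8.2 fy 2.1 fz 0.8 w 0.461 M [-1.57 -0.    0.2 ] dn [-5.e-04 -1.e-03 -1.e+00] jaw 0.2271
```

Emit:
step_arm --plan '[[[0,0,0],[0.02,0,0],30],[[0,0,0],[0.04,0,0],30],[[0,0,0],[0.04,0,0],30]]'

```text
clock: 11.25
tool_pos: [0.6121, 0.0219, 0.0398]
ee_rot: [0.554, 0.44, 0.553, -0.44]
force: [1.8, -7.6, 0.6]
width: 0.456
```

```bash
python3 -c "
from mv import *
rep()"
```

```text
clk 11.25 hx 1.28 hy -1.94 z 39.84 mm | fx -7.8 fy -0.0 fz 0.6 w 0.456 M [-1.5  -0.35  0.07] dn [ 3.e-04 -9.e-04 -1.e+00] jaw 0.2271
```

Emit:
step_arm --plan '[[[0,0,0],[0.02,0,0],30],[[0,0,0],[0.03,0,0],30],[[0,0,0],[0.03,0,0],30]]'

```text
clock: 11.55
tool_pos: [0.6122, 0.0219, 0.0389]
ee_rot: [0.554, 0.44, 0.553, -0.44]
force: [-1.1, -6.9, 7.5]
width: 0.462
```

```bash
python3 -c "
from mv import *
rep()"
```

```text
clk 11.55 hx 1.27 hy -2.08 z 38.89 mm | fx -6.5 fy 2.6 fz 7.5 w 0.462 M [-1.47  0.31  0.02] dn [ 8.e-04 -9.e-04 -1.e+00] jaw 0.2271
```

Contact at a stone underside height of about 22.7 mm, against a floor of 21.9 ± 1.6 from sight, so this is most likely the floor. Pressing a little more, then easing towards the lip.

Emit:
step_arm --plan '[[[0,0,0],[0.015,-0.005,0],30],[[0,0,0],[0.015,-0.005,0],30],[[0,0,0],[0.015,-0.005,0],30]]'

```text
clock: 11.85
tool_pos: [0.6122, 0.0219, 0.0389]
ee_rot: [0.554, 0.44, 0.553, -0.44]
force: [-3.9, -8.0, 16.9]
width: 0.462
```

```bash
python3 -c "
from mv import *
rep()"
```

```text
clk 11.85 hx 1.27 hy -2.08 z 38.88 mm | fx -6.9 fy 5.6 fz 16.9 w 0.462 M [-1.47  1.07  0.09] dn [ 1.6e-03 -8.0e-04 -1.0e+00] jaw 0.2271
```

Emit:
step_arm --plan '[[[0,0,0],[0,0,0.02],30],[[0,0,0],[0,0,0.04],30],[[0,0,0],[0,0,0.06],30],[[0,0,0],[0,0,0.06],30]]'

```text
clock: 12.25
tool_pos: [0.6128, 0.0201, 0.0389]
ee_rot: [0.554, 0.441, 0.554, -0.439]
force: [-4.0, 1.1, 17.4]
width: 0.46
```

```bash
python3 -c "
from mv import *
rep()"
```

```text
clk 12.25 hx -0.61 hy -2.24 z 38.87 mm | fx 2.0 fy 3.6 fz 17.4 w 0.460 M [0.06 1.22 0.24] dn [ 0.0014  0.0013 -1.    ] jaw 0.2281
```

Emit:
step_arm --plan '[[[0,0,0],[-0.015,0,0],30],[[0,0,0],[-0.02,0,0],30],[[0,0,0],[-0.02,0,0.01],30],[[0,0,0],[-0.02,0,0.02],30],[[0,0,0],[-0.02,0,0.02],30]]'

```text
clock: 12.75
tool_pos: [0.6129, 0.0185, 0.0389]
ee_rot: [0.554, 0.44, 0.553, -0.44]
force: [2.3, -3.7, 6.1]
width: 0.459
```

```bash
python3 -c "
from mv import *
rep()
d=snapshot('scene');crop(d,'pics/m1.png',240,150,340,260,5.4)"
```

```text
clk 12.75 hx -2.19 hy -2.00 z 38.90 mm | fx -4.1 fy -1.4 fz 6.1 w 0.459 M [-0.64 -0.17 -0.04] dn [ 8.e-04  1.e-04 -1.e+00] jaw 0.2274
```

View pics/m1.png

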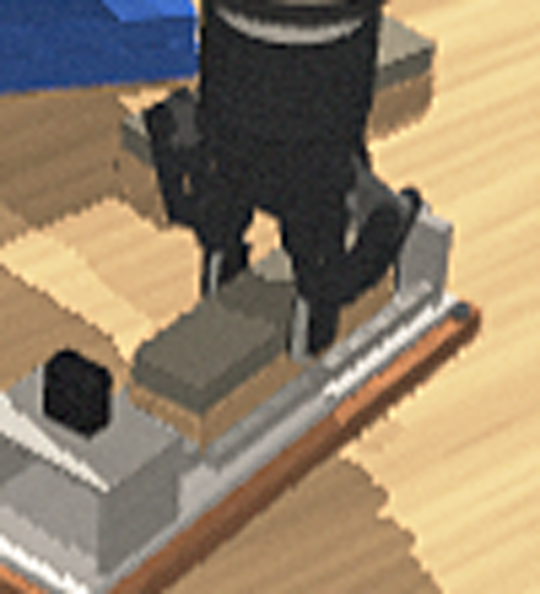

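Emit:
step_arm --plan '[[[0,0,0],[0,0,0.01],30],[[0,0,0],[0,0,0.02],30],[[0,0,0],[0,0,0.02],30]]'

```text
clock: 13.1
tool_pos: [0.613, 0.0182, 0.0389]
ee_rot: [0.553, 0.44, 0.554, -0.439]
force: [0.8, 2.5, 5.7]
width: 0.458
```

```bash
python3 -c "
from mv import *
rep()"
```

```text
clk 13.10 hx -2.51 hy -2.00 z 38.91 mm | fx 2.2 fy -1.4 fz 5.7 w 0.458 M [ 0.22  0.05 -0.12] dn [ 5.0e-04  1.4e-03 -1.0e+00] jaw 0.2278
```

Lip reached at hx −2.5, as predicted. Pressing down lightly and letting go.

Emit:
step_arm --plan '[[[0,0,0],[0.015,0,-0.01],30],[[0,0,0],[0.02,0,-0.01],30],[[0,0,0],[0.02,0,-0.01],30],[[0,0,0],[0.02,0,-0.01],55],[[0,0,0],[0.0,0,-0.01],60],[[0,0,0],[0.0,0,-0.01],60],[[0,0,0],[0.0,0,-0.01],60],[[0,0,0],[-0.4,0,-0.01],60],[[0,0,0],[-1.0,0,0],60],[[0,0,0],[-1.4,0,0],60],[[0,0,0],[-1.4,0,0],60],[[0,0,0],[-1.4,0,0],60]]'

```text
clock: 14.3
tool_pos: [0.6129, 0.0176, 0.1084]
ee_rot: [0.554, 0.44, 0.553, -0.44]
force: [0.5, 0.1, 0.1]
width: 0.702
```

```bash
python3 -c "
from mv import *
rep()
d=snapshot('scene');crop(d,'pics/n1.png',220,150,340,275,4.8);pickle.dump(d,open('scene3.pkl','wb'))"
```

```text
clk 14.30 hx -3.07 hy -1.72 z 108.41 mm | fx 0.0 fy -0.5 fz 0.1 w 0.702 M [ 0.    0.01 -0.11] dn [ 2.e-04  1.e-04 -1.e+00] jaw 0.2274
```

View pics/n1.png

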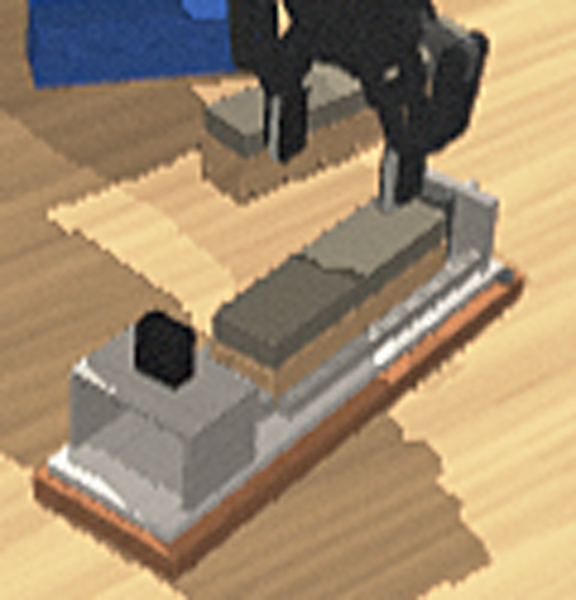

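The stone sits in the channel in n1, at about (330,290). Checking flatness by pressing each end lightly with the closed fingertips.

Emit:
step_arm --plan '[[[0,0,0],[0,0,-0.5],0],[[0,0,0],[0,0,-0.9],0],[[0,0,0],[0.2,0,-0.9],0],[[0,0,0],[0.5,0,-0.9],0],[[0,0,0],[0.7,0,-0.9],0],[[0,0,0],[0.76,0,-0.9],0],[[0,0,0],[0.76,0,-0.9],0],[[0,0,0],[0.76,0,-0.9],0]]'

```text
clock: 15.15
tool_pos: [0.6029, 0.0612, 0.0709]
ee_rot: [0.554, 0.44, 0.553, -0.44]
force: [-0.2, 0.3, -0.3]
width: -0.001
```

```bash
python3 -c "
from mv import *
rep()"
```

```text
clk 15.15 hx 41.67 hy -1.84 z 70.85 mm | fx 0.3 fy 0.1 fz -0.3 w -0.001 M [0.1  0.06 0.02] dn [ 4.e-04  0.e+00 -1.e+00] jaw 0.2272
```

Emit:
step_arm --plan '[[[0,0,0],[0.04,0,0],0],[[0,0,0],[0.08,0,0],0],[[0,0,0],[0.1,0,0],0],[[0,0,0],[0.1,0,0],0]]'

```text
clock: 15.55
tool_pos: [0.6026, 0.0614, 0.0654]
ee_rot: [0.553, 0.44, 0.554, -0.44]
force: [-0.4, 0.8, 0.0]
width: 0.004
```

```bash
python3 -c "
from mv import *
rep()"
```

```text
clk 15.55 hx 41.92 hy -1.54 z 65.44 mm | fx 0.9 fy 0.2 fz 0.0 w 0.004 M [-0.02  0.01 -0.01] dn [-2.e-04 -0.e+00 -1.e+00] jaw 0.2275
```

Emit:
step_arm --plan '[[[0,0,0],[0.02,0,0],0],[[0,0,0],[0.02,0,0],0]]'

```text
clock: 15.75
tool_pos: [0.6029, 0.0614, 0.0648]
ee_rot: [0.554, 0.44, 0.553, -0.44]
force: [-0.1, 0.2, 2.7]
width: 0.004
```

```bash
python3 -c "
from mv import *
rep()"
```

```text
clk 15.75 hx 41.88 hy -1.87 z 64.78 mm | fx 0.2 fy 0.1 fz 2.7 w 0.004 M [-0.   -0.05 -0.01] dn [ 6.e-04  0.e+00 -1.e+00] jaw 0.2274
```

Emit:
step_arm --plan '[[[0,0,0],[0.02,0,0],0],[[0,0,0],[0.02,0,0],0]]'

```text
clock: 15.95
tool_pos: [0.603, 0.0615, 0.0647]
ee_rot: [0.554, 0.44, 0.553, -0.44]
force: [-6.5, -0.2, 17.2]
width: -0.001
```

```bash
python3 -c "
from mv import *
rep()"
```

```text
clk 15.95 hx 41.89 hy -1.97 z 64.73 mm | fx 1.3 fy 6.4 fz 17.2 w -0.001 M [-0.03  1.21 -0.  ] dn [ 1.3e-03  2.0e-04 -1.0e+00] jaw 0.2275
```

Emit:
step_arm --plan '[[[0,0,0],[-0.1,0,0],0],[[0,0,0],[-0.14,0,0.6],0],[[0,0,0],[-0.14,0,1.3],0],[[0,0,0],[-0.14,0,1.9],0],[[0,0,0],[-0.14,0,1.9],0],[[0,0,0],[-0.05,0,1.9],0],[[0,0,0],[-0.02,0,1.9],0],[[0,0,0],[-0.01,0,1.9],0],[[0,0,0],[-0.01,0,1.9],0]]'

```text
clock: 16.85
tool_pos: [0.624, -0.0309, 0.0647]
ee_rot: [0.554, 0.44, 0.553, -0.44]
force: [-3.9, -7.2, 12.5]
width: 0.001
```

```bash
python3 -c "
from mv import *
rep()"
```

```text
clk 16.85 hx -52.81 hy -1.68 z 64.74 mm | fx -6.1 fy 5.5 fz 12.5 w 0.001 M [-1.37  0.82  0.  ] dn [ 6.0e-04 -1.6e-03 -1.0e+00] jaw 0.2282
```

Emit:
step_arm --plan '[[[0,0,0],[0.015,0,0],0],[[0,0,0],[0.015,0,0],0]]'

```text
clock: 17.05
tool_pos: [0.6241, -0.0308, 0.0647]
ee_rot: [0.554, 0.44, 0.553, -0.44]
force: [-7.7, -6.8, 21.9]
width: 0.003
```

```bash
python3 -c "
from mv import *
rep()"
```

```text
clk 17.05 hx -52.80 hy -1.77 z 64.69 mm | fx -4.9 fy 9.0 fz 21.9 w 0.003 M [-1.37  1.66  0.01] dn [ 0.0012 -0.0016 -1.    ] jaw 0.2283
```

Both ends read 64.7 mm, which is floor 22.7 + 42, and both are firm, so the stone is flat and home. Moving to the knob.

Emit:
step_arm --plan '[[[0,0,0],[-0.3,0,0],0],[[0,0,0],[-1.0,0,0],20],[[0,0,0],[-1.5,0,0.4],60],[[0,0,0],[-1.5,0,1.2],60],[[0,0,0],[-1.5,0,1.7],60],[[0,0,0],[-1.5,0,1.7],60],[[0,0,0],[-1.5,0,1.7],60],[[0,0,0],[-1.5,0,1.7],60]]'

```text
clock: 17.85
tool_pos: [0.643, -0.1126, 0.1381]
ee_rot: [0.554, 0.44, 0.554, -0.44]
force: [0.1, 0.1, -0.1]
width: 0.703
```

```bash
python3 -c "
from mv import *
rep()
d=snapshot('scene');crop(d,'pics/p1.png',200,150,340,275,4.8);pickle.dump(d,open('scene4.pkl','wb'))"
```

```text
clk 17.85 hx -136.69 hy -1.77 z 138.06 mm | fx 0.1 fy -0.1 fz -0.1 w 0.703 M [ 0.03 -0.04 -0.04] dn [-6.e-04  3.e-04 -1.e+00] jaw 0.2288
```

View pics/p1.png

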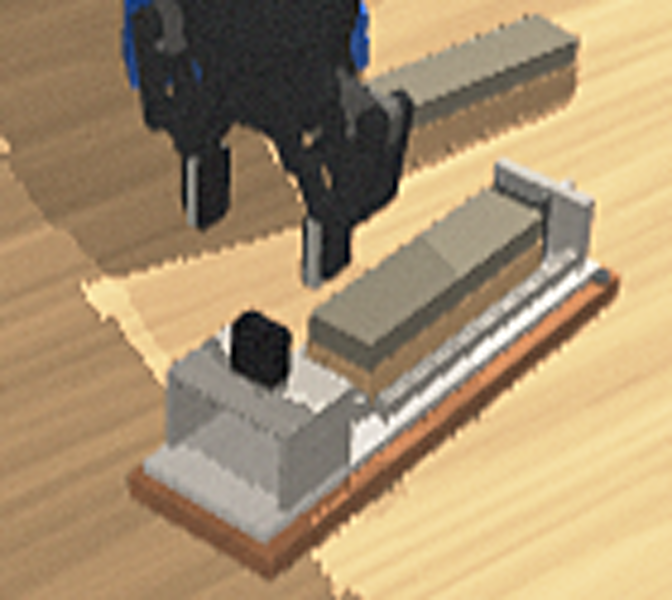

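```bash
python3 -c "
from mv import *
d=load('scene4.pkl')
w=onz(d,[[200+261/4.8,150+350/4.8]],.0867)[0];e=w[:2]-C;print('knob',w,e@ax*1e3,e@ay*1e3)
s,p,R=st();print('tcp px',(proj(d,p)[0]-[200,150])*4.8)
P=[[*(C+ax*h*1e-3+ay*(-.0019)),.0867] for h in(-147,-142,-137,-132)];print((proj(d,P)-[200,150])*4.8)
"
```

```text
knob [ 0.64454168 -0.11238646  0.0867    ] -136.84702357085754 -3.3011867178733105
tcp px [260.89037299 258.59844785]
[[244.49613328 359.04576773]
 [251.5033108  353.96348565]
 [258.46783391 348.91188361]
 [265.39004453 343.89071834]]
```

Emit:
step_arm --plan '[[[0,0,0],[0.4,0,0.02],60],[[0,0,0],[0.8,0,0.02],60],[[0,0,0],[1.05,0,0.02],60],[[0,0,0],[1.17,0,0.02],60],[[0,0,0],[1.17,0,0.02],60],[[0,0,0],[1.17,0,0.02],60]]'

```text
clock: 18.5
tool_pos: [0.6439, -0.1148, 0.0806]
ee_rot: [0.554, 0.44, 0.553, -0.44]
force: [0.5, 1.0, 0.3]
width: 0.702
```

```bash
python3 -c "
from mv import *
rep()
d=snapshot('scene');crop(d,'pics/q1.png',220,170,320,270,6);pickle.dump(d,open('scene4.pkl','wb'))"
```

```text
clk 18.50 hx -139.04 hy -2.11 z 80.60 mm | fx 0.8 fy -0.8 fz 0.3 w 0.702 M [-0.03 -0.03 -0.06] dn [ 9.e-04 -2.e-04 -1.e+00] jaw 0.2277
```

View pics/q1.png

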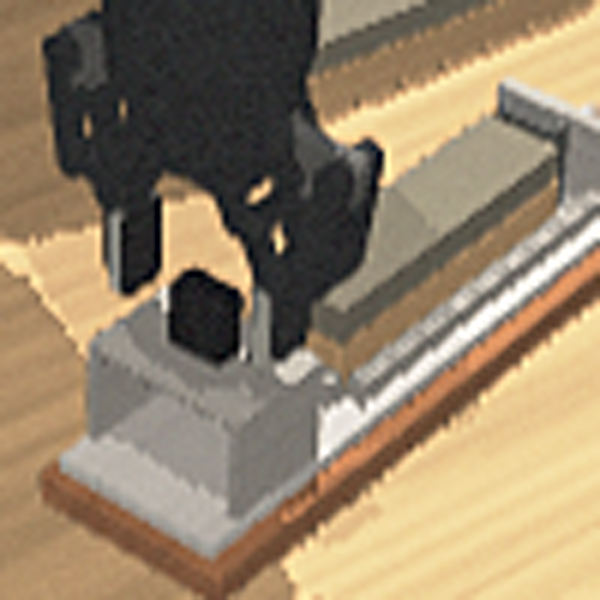

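Emit:
step_arm --plan '[[[0,0,0],[0,0,0],15],[[0,0,0],[0,0,0],15],[[0,0,0],[0,0,0],15],[[0,0,0],[0,0,0],15],[[0,0,0],[0,0,0],15],[[0,0,0],[0,0,0],15]]' --newtons 25

```text
clock: 19.15
tool_pos: [0.6434, -0.1151, 0.0804]
ee_rot: [0.554, 0.44, 0.553, -0.44]
force: [-4.0, -0.8, 7.0]
width: 0.301
```

```bash
python3 -c "
from mv import *
rep()"
```

```text
clk 19.15 hx -139.24 hy -1.62 z 80.36 mm | fx 0.1 fy 4.1 fz 7.0 w 0.301 M [-0.04  0.68 -0.08] dn [ 3.e-04 -2.e-04 -1.e+00] jaw 0.2272
```

Emit:
step_arm --plan '[[[0,0,0],[0,-0.01,0],15],[[0,0,0],[0,-0.01,-0.1],15],[[0,0,0],[0,-0.01,-0.2],15],[[0,0,0],[0,-0.01,-0.3],15],[[0,0,0],[0,-0.01,-0.4],15],[[0,0,0],[0,-0.01,-0.4],15]]'

```text
clock: 19.75
tool_pos: [0.6388, -0.0948, 0.0804]
ee_rot: [0.554, 0.44, 0.553, -0.44]
force: [1.4, 1.6, 6.7]
width: 0.296
```

```bash
python3 -c "
from mv import *
rep()"
```

```text
clk 19.75 hx -118.38 hy -1.68 z 80.37 mm | fx 1.3 fy -1.7 fz 6.7 w 0.296 M [ 0.47 -0.13 -0.17] dn [ 1.1e-03  1.0e-04 -1.0e+00] jaw 0.228
```

Emit:
step_arm --plan '[[[0,0,0],[-0.01,0,-0.08],15],[[0,0,0],[-0.01,0,-0.16],15],[[0,0,0],[-0.01,0,-0.24],15],[[0,0,0],[-0.01,0,-0.3],15],[[0,0,0],[-0.01,0,-0.36],15],[[0,0,0],[-0.01,0,-0.42],15],[[0,0,0],[-0.01,0,-0.42],15]]'

```text
clock: 20.45
tool_pos: [0.6342, -0.0744, 0.0804]
ee_rot: [0.554, 0.44, 0.553, -0.44]
force: [4.9, 0.6, 0.2]
width: 0.298
```

```bash
python3 -c "
from mv import *
rep()"
```

```text
clk 20.45 hx -97.55 hy -1.74 z 80.41 mm | fx -0.5 fy -4.9 fz 0.2 w 0.298 M [ 0.29 -1.02 -0.12] dn [ 1.e-03  2.e-04 -1.e+00] jaw 0.2278
```

Emit:
step_arm --plan '[[[0,0,0],[0,0.01,-0.08],15],[[0,0,0],[0,0.01,-0.18],15],[[0,0,0],[0,0.01,-0.28],15],[[0,0,0],[0,0.01,-0.38],15],[[0,0,0],[0,0.01,-0.48],15],[[0,0,0],[0,0.01,-0.58],15],[[0,0,0],[0,0.01,-0.66],15],[[0,0,0],[0,0.01,-0.66],15],[[0,0,0],[0,0.01,-0.66],15]]'

```text
clock: 21.35
tool_pos: [0.627, -0.0428, 0.0804]
ee_rot: [0.554, 0.44, 0.553, -0.44]
force: [5.0, -4.8, 0.2]
width: 0.298
```

```bash
python3 -c "
from mv import *
rep()"
```

```text
clk 21.35 hx -65.11 hy -1.88 z 80.40 mm | fx -5.8 fy -3.8 fz 0.2 w 0.298 M [-0.99 -1.14  0.  ] dn [ 6.e-04 -7.e-04 -1.e+00] jaw 0.2276
```

Emit:
step_arm --plan '[[[0,0,0],[0,0,-0.03],15],[[0,0,0],[0,0,-0.06],15],[[0,0,0],[0,0,-0.06],15]]'

```text
clock: 21.65
tool_pos: [0.6269, -0.0426, 0.0804]
ee_rot: [0.555, 0.439, 0.551, -0.442]
force: [10.8, -24.8, -2.8]
width: 0.299
```

```bash
python3 -c "
from mv import *
rep()"
```

```text
clk 21.65 hx -64.90 hy -1.87 z 80.43 mm | fx -26.6 fy -4.9 fz -2.8 w 0.299 M [-4.67 -2.06 -0.01] dn [ 0.0017 -0.0056 -1.    ] jaw 0.2256
```

Emit:
step_arm --plan '[[[0,0,0],[0,0,-0.03],15],[[0,0,0],[0,0,-0.06],15],[[0,0,0],[0,0,-0.06],15]]'

```text
clock: 21.95
tool_pos: [0.6264, -0.0403, 0.0806]
ee_rot: [0.555, 0.439, 0.551, -0.442]
force: [11.0, -28.6, -3.1]
width: 0.298
```

```bash
python3 -c "
from mv import *
rep()"
```

```text
clk 21.95 hx -62.51 hy -1.89 z 80.58 mm | fx -30.3 fy -4.2 fz -3.1 w 0.298 M [-5.43 -2.09 -0.04] dn [ 0.002  -0.0065 -1.    ] jaw 0.2251
```

It stopped at hx about −64. That could be the end stop, expected near −62.5 ± 2, or a catch. Relieving the force and looking.

Emit:
step_arm --plan '[[[0,0,0],[0,0.02,0.04],15],[[0,0,0],[0,0.02,0.07],15],[[0,0,0],[0,0.02,0.07],15]]'

```text
clock: 22.25
tool_pos: [0.6266, -0.0405, 0.0805]
ee_rot: [0.553, 0.44, 0.553, -0.441]
force: [-2.4, -6.8, 7.8]
width: 0.299
```

```bash
python3 -c "
from mv import *
rep()
d=snapshot('scene');crop(d,'pics/r1.png',220,160,340,275,5);pickle.dump(d,open('scene5.pkl','wb'))"
```

```text
clk 22.25 hx -62.73 hy -1.98 z 80.52 mm | fx -6.1 fy 3.9 fz 7.8 w 0.299 M [-1.2   0.39 -0.18] dn [-9.e-04 -7.e-04 -1.e+00] jaw 0.2269
```

View pics/r1.png

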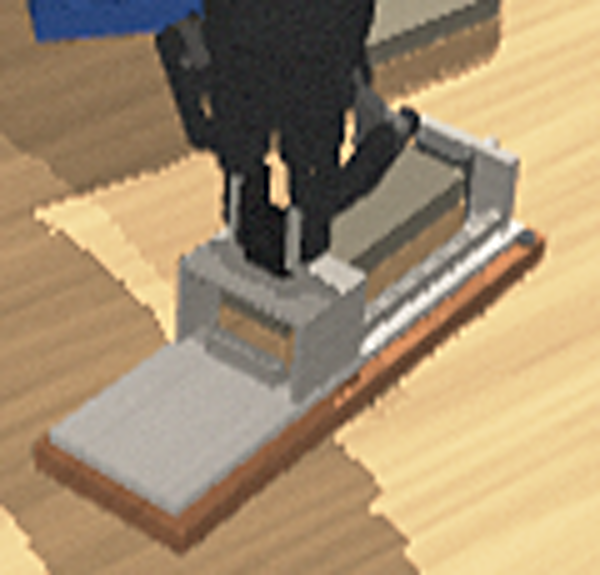

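```bash
python3 - <<'E'
from mv import *
a=load("scene0.pkl");b=load("scene5.pkl")
for n,d in(("a",a),("b",b)): crop(d,f"pics/s{n}.png",225,190,305,255,9)
# NCC of bridge face region: predicted image shift by travel; template warp between
g0=cv2.cvtColor(a["pixels"],cv2.COLOR_RGB2GRAY).astype(np.float32);g1=cv2.cvtColor(b["pixels"],cv2.COLOR_RGB2GRAY).astype(np.float32)
gx=lambda g:cv2.GaussianBlur(g,(0,0),.7)
g0=gx(g0);g1=gx(g1)
# sample -y side face plane: y=-37-1.9 , x -170..-120 + k, z 25..72 ; and front plane
def samp(g,d,P):
    uv=proj(d,P).astype(np.float32);return cv2.remap(g,uv[:,0].reshape(-1,1),uv[:,1].reshape(-1,1),cv2.INTER_CUBIC).ravel()
# edges: profile along hx on side face at y=-38.9
for (g,d,lab,r) in((g0,a,"before",np.arange(-180,-95,1.)),(g1,b,"after",np.arange(-105,-20,1.))):
    out=[]
    for h in r:
        P=[[*(C+ax*h*1e-3+ay*-.0389),z] for z in np.arange(.03,.066,.002)]
        out.append(samp(g,d,P).mean())
    out=np.array(out);gr=np.gradient(out);i=np.argsort(-abs(gr))[:8];print(lab,[(r[j],gr[j].round(1)) for j in sorted(i)])
E
```

```text
before [(np.float64(-167.0), np.float32(-5.4)), (np.float64(-116.0), np.float32(6.8)), (np.float64(-115.0), np.float32(9.2)), (np.float64(-114.0), np.float32(10.2)), (np.float64(-113.0), np.float32(11.2)), (np.float64(-112.0), np.float32(11.3)), (np.float64(-111.0), np.float32(9.0)), (np.float64(-110.0), np.float32(6.6))]
after [(np.float64(-94.0), np.float32(-2.2)), (np.float64(-93.0), np.float32(-2.1)), (np.float64(-41.0), np.float32(2.3)), (np.float64(-40.0), np.float32(2.9)), (np.float64(-39.0), np.float32(3.5)), (np.float64(-38.0), np.float32(3.8)), (np.float64(-37.0), np.float32(3.4)), (np.float64(-36.0), np.float32(2.4))]
```

View pics/sa.png

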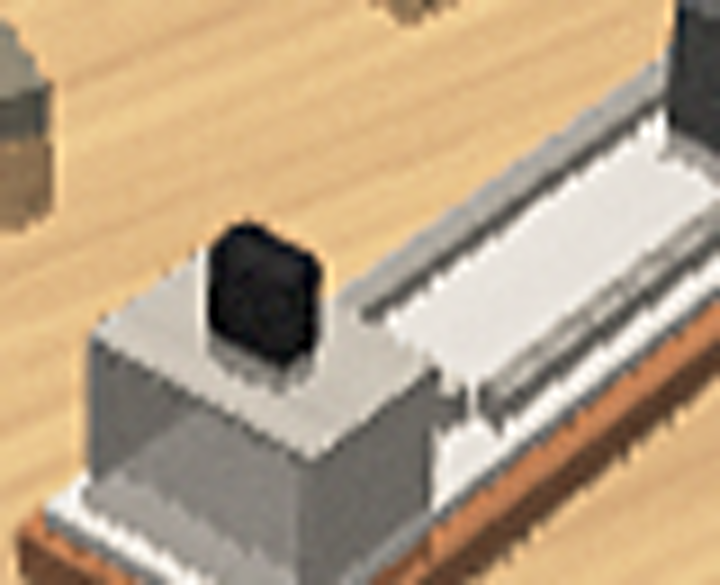

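View pics/sb.png

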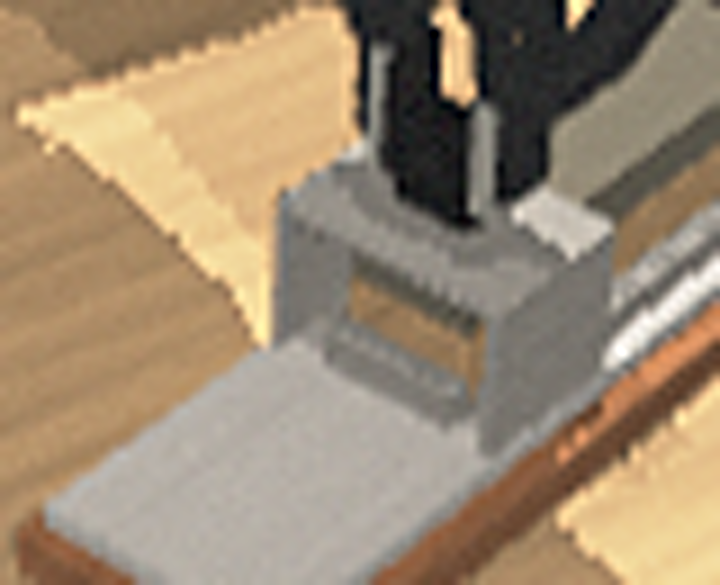

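Motion was 74 mm by both the camera and the arm before the grip slipped. I'll check the covered length using the stone ends in the released-stone image.

```bash
python3 - <<'E'
from mv import *
def prof(fn,name,yoff,zs,r):
    d=load(fn);g=cv2.GaussianBlur(cv2.cvtColor(d["pixels"],cv2.COLOR_RGB2GRAY).astype(np.float32),(0,0),.7);out=[]
    for h in r:
        P=[[*(C+ax*h*1e-3+ay*y),z] for z in zs for y in yoff];uv=proj(d,P).astype(np.float32)
        out.append(cv2.remap(g,uv[:,0].reshape(-1,1),uv[:,1].reshape(-1,1),cv2.INTER_CUBIC).mean())
    out=np.array(out);gr=np.gradient(out);i=np.argsort(-abs(gr))[:9];print(name,[(float(r[j]),round(float(gr[j]),1)) for j in sorted(i)])
# stone side face y=-2-20, upper grey part, ends
prof("scene4.pkl","stone side -x end",[-.0219],np.arange(.040,.063,.002),np.arange(-95,-60,1.))
prof("scene4.pkl","stone side +x end",[-.0219],np.arange(.042,.063,.002),np.arange(55,95,1.))
prof("scene5.pkl","stone side +x end",[-.0219],np.arange(.042,.063,.002),np.arange(55,95,1.))
E
python3 - <<'E'
import sys;sys.path.insert(0,'.')
from mv import *
d=load('scene4.pkl')
import os;os.chdir('.')
crop(d,"pics/u1.png",262,180,342,240,9)
for h in(-85,-80,-75,-70): print(h,((proj(d,[[*(C+ax*h*1e-3+ay*-.0219),.0647]])[0]-[262,180])*9).round())
for h in(65,70,75,80): print(h,((proj(d,[[*(C+ax*h*1e-3+ay*-.0219),.0647]])[0]-[262,180])*9).round())
E
```

```text
stone side -x end [(-95.0, -3.7), (-94.0, -3.4), (-93.0, -2.8), (-92.0, -2.7), (-91.0, -2.6), (-90.0, -2.1), (-88.0, -1.8), (-79.0, -1.9), (-78.0, -2.0)]
stone side +x end [(70.0, -4.0), (71.0, -4.0), (75.0, 4.4), (76.0, 5.6), (77.0, 6.1), (78.0, 5.7), (79.0, 4.7), (80.0, 3.9), (81.0, 3.3)]
stone side +x end [(70.0, -3.7), (71.0, -3.7), (75.0, 4.4), (76.0, 5.5), (77.0, 5.9), (78.0, 5.5), (79.0, 4.5), (80.0, 3.6), (81.0, 3.0)]
-85 [116. 389.]
-80 [128. 380.]
-75 [140. 371.]
-70 [152. 362.]
65 [447. 137.]
70 [457. 129.]
75 [467. 122.]
80 [477. 114.]
```

View pics/u1.png

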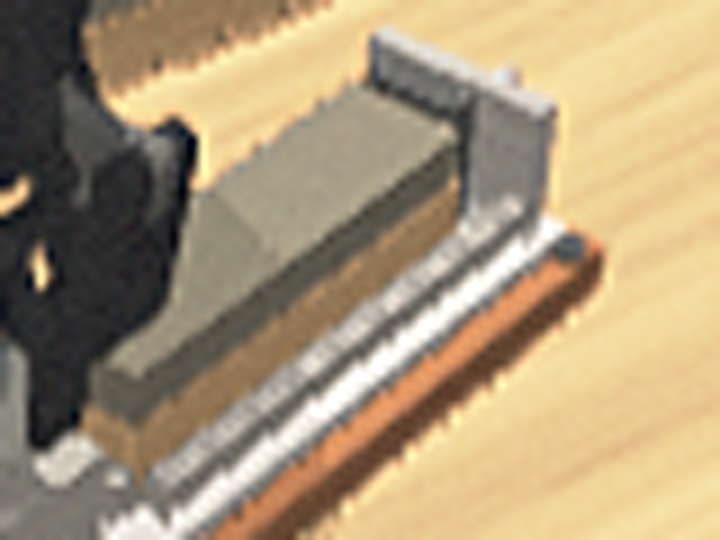

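The same-camera measurement gives the stone's −x end at about −79 and the bridge's leading edge at −38 to −41. That is 38–41 mm covered against 40 expected, so this is the end stop. Releasing the knob and retreating.

Emit:
step_arm --plan '[[[0,0,0],[0,0,0],60],[[0,0,0],[0,0,0],60],[[0,0,0],[0,0,0],60],[[0,0,0],[0,0,0],60],[[0,0,0],[-0.5,0,0],60],[[0,0,0],[-1.3,0,0],60],[[0,0,0],[-2.0,0,0],60],[[0,0,0],[-3.0,-2,0],60],[[0,0,0],[-3.0,-4,0],60],[[0,0,0],[-3.0,-6,0],60],[[0,0,0],[-3.0,-6,0],60],[[0,0,0],[-3.0,-6,0],60],[[0,0,0],[-3.0,-6,0],60],[[0,0,0],[-3.0,-6,0],60],[[0,0,0],[-3.0,-6,0],60]]'

```text
clock: 23.8
tool_pos: [0.3343, -0.1081, 0.2309]
ee_rot: [0.554, 0.441, 0.553, -0.44]
force: [0.3, -0.7, 0.9]
width: 0.699
```

```bash
python3 -c "
from mv import *
rep();print(st()[0]['joint_pos'])
d=snapshot('scene');crop(d,'pics/v1.png',220,165,340,275,5.4);pickle.dump(d,open('scene6.pkl','wb'))
d=snapshot('top');crop(d,'pics/v2.png',200,108,320,178,6.6);pickle.dump(d,open('top6.pkl','wb'))"
```

```text
clk 23.80 hx -62.77 hy 297.99 z 230.91 mm | fx -0.8 fy -0.1 fz 0.9 w 0.699 M [-0.03 -0.05 -0.01] dn [ 1.7e-03 -4.0e-04 -1.0e+00] jaw 0.226
[-3.12815704e-01 -9.45846410e-02 -3.65049749e-01  1.29858521e+00
  1.43456409e-04  1.03196279e+00]
```

View pics/v1.png

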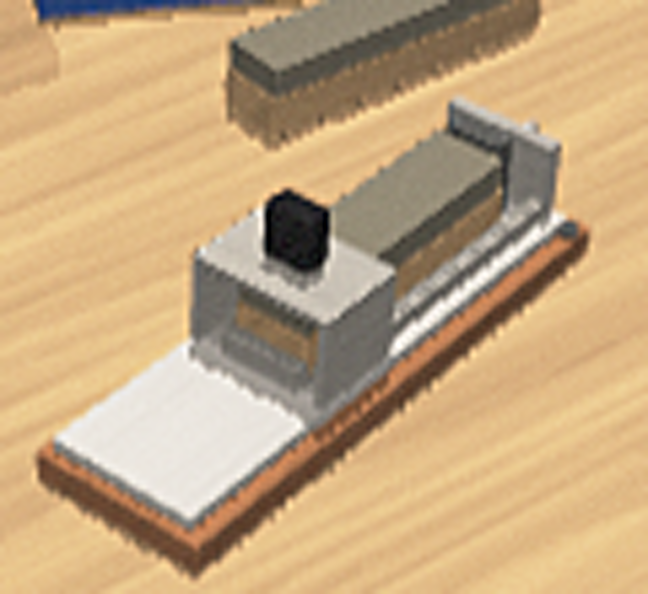

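View pics/v2.png

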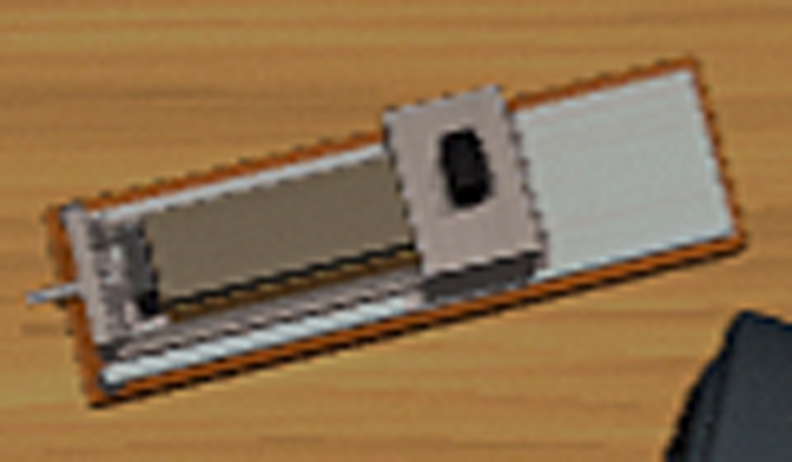

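The stone end to bridge edge measures about 110 mm exposed in the top view, (154,260) to (408,206). That is 40 mm covered, which means closed, and the keeper has already been pushed against a rigid stop. Handing in.

```bash
python3 -c "
from cell import *
print(hand_in())"
```

```text
the job is handed in; nothing more can be done
None
```

The shorter stone is loaded in the holder, and the keeper rail is slid over its end. I handed in just after 24 s on the robot's clock; no verdict was reported.

**What I did:** I pushed the follower back to its hard stop with the stone held above the lip. I then eased off about 1.5 mm, lowered the stone to the floor, drew it back against the lip and let go. I slid the keeper by its knob until it stopped.

**Checks on the stone:**
- The fingertips found the stone's top at 64.7 mm at both ends, firm under about 20 N. That puts the channel floor at about 22.7 mm, and sight had given 21.9 ± 1.6 mm.
- The lip contact came at the place the follower stop predicted.

**Checks on the keeper:**
- The last top view shows about 110 mm of stone exposed, so about 40 mm is covered, as it should be when closed.
- It stopped rigidly after about 74 mm of travel. The task says it starts near 0 and closes at 85 mm, so it must have started about 8–11 mm in. My first fit gave 7.7 mm. This is the one loose end, with an uncertainty of about 2–3 mm.

**Not as gentle as intended:** I sent the last pushes on the keeper as a batch, so the second went in after it had already stopped. It peaked at about 30 N and the fingers slipped roughly 2 mm on the knob. I eased off straight away.

I did not touch the long stone, the bowl or the bottle, though I did not measure their positions again at the end.

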